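Sort the microscope bench: each thing to its kind

TASK

Sort the loose things on the microscope bench to where each kind belongs: the tall vial standing in the empty middle socket of the vial rack, the squat jar upright in the empty bay of the jar tray, and the slide box flat, right way up, in the empty bay of the slide tray. Seat the adapter ring, recess side up, fully home in the round hole of the light stage and only then the specimen dish fully home in the ring's recess, lid up; never tip the dish over. Leave everything released and at rest; these five jobs may be done in any sequence as long as the ring goes in before the dish.

Things in the scene. Friction and masses are not known exactly. Their poses are not given: they have to be found in the camera images.
- adapter_ring: Loose bare-aluminium ring, 56 mm outside diameter, 24 mm tall, lying flat. Its opening is stepped: a recess 46 mm across and 9 mm deep from the top, down to a ledge 15 mm above the underside, then a 30 mm through hole. Origin: centre of the underside, z up (the recess is on top at the start).
- specimen_dish: Loose small round lidded dish: clear base 38 mm across and 15 mm tall, white lid 40 mm across above that, 24 mm tall in all, the lowest round thing with a flat closed white top. It starts standing lid up. Origin: centre of the underside, z up.
- tall_vial: Loose amber vial with white cap, standing: 28 mm diameter (cap 29 mm, the top 16 mm), 72 mm tall, flat foot. The same as the two that stand fixed in the rack. Origin: centre of the underside, z up.
- squat_jar: Loose wide clear jar with a bare steel screw lid, standing: 46 mm diameter at the lid (the top 14 mm), 45 mm below, 48 mm tall. The same as the one fixed in the jar tray. Origin: centre of the underside, z up.
- slide_box: Loose grey oblong box for microscope slides, lying flat with its paper label up: 76 mm long (its x) by 32 mm wide (its y) by 28 mm tall, at any yaw. The same as the one fixed in the slide tray. Origin: centre of the underside, z up.
- light_stage: Fixed white light base: a 120 x 120 mm block with its top 36 mm above the bench (plus a grey rear housing 50 mm deep on its +x side, with a knob and switch up to 48 mm high, 85 mm from the origin). In the middle of the block is a round hole 62 mm across and 8 mm deep, its flat floor 28 mm above the bench, with a small chamfer. Origin: on the bench under the hole's centre, z up; yaw within 0.25 rad of the robot's axes.
- vial_rack: Fixed red rack 160 mm long (its x) by 60 mm wide (its y): a floor plate whose top is 5 mm high and a grid plate from 34 to 40 mm high with three square openings of 44 mm, 50 mm apart along x. The two outer ones hold fixed vials whose caps reach 77 mm; the middle one is empty. Origin: on the bench under the middle opening's centre, z up; yaw within 0.25 rad. Fingers placed to the y sides have room.
- jar_tray: Fixed steel tray, walls 4 mm thick and 15 mm high, floor top 4 mm high, with two bays in a row along its x, each about 73 mm (x) by 70 mm (y) inside. The far bay (centre 77 mm along +x) holds a fixed jar reaching 52 mm; the near bay is empty. Origin: on the bench under the empty bay's centre, z up; yaw within 0.25 rad.
- slide_tray: Fixed light-wood tray, walls 4 mm thick and 14 mm high, floor top 4 mm high, with two bays in a row along its x, each 100 mm (x) by 56 mm (y) inside. The far bay (centre 104 mm along +x) holds a fixed slide box reaching 32 mm; the near bay is empty. Origin: on the bench under the empty bay's centre, z up; x along the bays' long side; yaw within 0.25 rad.
There are look-alikes about, which are no part of the job. Leave any black or green look-alike of the squat_jar alone. Leave any orange look-alike of the adapter_ring alone.

How it is judged:
On the way, in this order (a step that is already met when the one before it is completed fails the run):
1. the adapter ring is seated in the light stage's hole (horizontal distance between adapter_ring and light_stage below 0.006 m and z of adapter_ring in the frame of light_stage between 0 and 0.031 m and angle between adapter_ring's own z axis and vertical below 0.06 rad), for 0.2 s.
2. the specimen dish is seated in the ring, which is seated in the stage (all of step 1 and horizontal distance between specimen_dish and adapter_ring below 0.006 m and z of specimen_dish in the frame of adapter_ring between 0 and 0.018 m and angle between specimen_dish's own z axis and vertical below 0.06 rad), for 0.2 s.
At the end, for the whole second after the job is handed in: Ring on the hole's floor and dish on the ring's ledge (each within 6 mm of centre, tilt < 0.06 rad); vial, jar and slide box on the floors of their empty bays (within 13, 19, 21 mm of centre, tilt < 0.1 rad); all within 3 mm of the floor height, slower than 20 mm/s (all of step 2 and horizontal distance between tall_vial and vial_rack below 0.013 m and z of tall_vial in the frame of vial_rack between 0 and 0.008 m and angle between each of tall_vial, squat_jar, slide_box's own z axis and vertical below 0.1 rad and horizontal distance between squat_jar and jar_tray below 0.019 m and z of squat_jar in the frame of jar_tray between 0 and 0.007 m and horizontal distance between slide_box and slide_tray below 0.021 m and z of slide_box in the frame of slide_tray between 0 and 0.007 m and linear speed of each of adapter_ring, specimen_dish, tall_vial, squat_jar, slide_box below 0.02 m/s); the robot touches nothing.
It fails at once if the specimen dish is tipped over by more than about 50 degrees (angle between specimen_dish's own z axis and vertical above 0.9 rad).
It also fails if it takes over 136 s, if anything falls off the work surface, if the arm or the gripper's body presses on something with over 40 N, if the wrist force passes 120 N, or if a joint passes its speed limit or range.

ROBOT

A 6-joint arm with a two-finger parallel gripper is mounted at the origin on the work surface. World frame = base frame: x ahead of the robot, y to its left, z up, the work surface at z = 0. Lengths are in m, angles in rad, forces in N, time in s.
With the tool pointing down it reaches from about 0.375 to 0.975 m from the base axis. Payload 3.8 kg.
Tool frame: the origin (TCP) lies between the finger pads; the fingertips stand 22 mm ahead of it and the grasp point (between the pads) lies 3 mm ahead of it (bot.finger_overhang is the distance from the TCP to the fingertips, in m); x points along the fingers, y is the direction in which the jaws open and shut, and the axes are right-handed (so a half turn about x gives the same grasp; the last joint's range is limited). The gripper opens to 85 mm and grips with 20 to 120 N. Pads are 22 mm wide; open, the fingers measure 114 mm over their backs; the gripper's body (76 mm by 85 mm) begins 54 mm behind the grasp point. The pads swing forward as they close: fully open they stand 13 mm farther back than shut.
Start: joints at [-1.349, 0.264, 1.604, -0, 1.274, -0.037], TCP at [0.173, -0.653, 0.253] pointing down, gripper open.
Joint ranges: [-2.63, 2.63], [-0.94, 2.18], [0.31, 2.57], [-1.31, 4.45], [0, 2.66], [-2.55, 2.55]. Speed limits (rad/s): [2.57, 2.57, 3.14, 3.14, 3.14, 3.14].

INTERFACE

Orientations are given as a rotation vector (axis times angle).
In Python, from workcell import bot gives the robot as it stands. The module is installed in compiled form; this text tells all that it offers.
- The arm moves only by the tool arm_command, never from a script. Its argument "series" is a list that holds one entry, the list of rows, each a list of 7 numbers: the turn, a rotation vector about the tool's x, y, z in rad, then the shift along the tool's x, y, z in cm, then the opening, from 0 (shut) to 1 (fully open). In form: [[[rx, ry, rz, x, y, z, grip], ...]]. A call has 1 to 10 rows; each row shifts and turns the pose as measured when the row begins, along the tool's axes as they then stand; what a row does not reach is not made up. A row lasts 1/10 s, in which the tool goes at most 50 mm and 8.59 degrees, less where a joint would pass 70% of its speed; a pose out of reach is approached as far as the arm can. A call is refused whole if a number of a shift passes 5 or a number of a turn 0.15, either way. A call with a gripper value outside its range is refused whole. The fingers move at their own pace and stop on an object; "newtons" is the grip in N (left out, the last holds). Time passes only in rows, so rows that do not move let the fingers close. It gives the time, the measured TCP pose, the force and the opening at its end, in the units of the state.
- bot.read_state(): the state, without advancing time (a new reading comes with each control period).
- bot.read_camera(name): name is "side" or "top" or "wrist"; returns (picture, depth): 400x640x3 uint8, blue, green, red; 400x640 float32, m along the optical axis (not along the pixel's ray), 0 where there is no reading.
- bot.camera_info(name): a dict with "K" (3x3 intrinsics, pixels), "extrinsics" (4x4, takes a point from camera to world coordinates). Camera axes: x right, y down, z forward; pixel columns grow to the right and rows downward; lengths in m; the calibration is good to about 2 mm. A picture is of the moment at which its call begins: read the wrist's pose just before it. camera_info takes no time and is no camera call; for the wrist camera it gives the pose at the moment of the call.
- bot.finish_job(): hands the job in, once; it reports no verdict.
The state is a dict: "time": time; "q": joint angles; "joint_vel": joint speeds; "joint_torque": joint torques, N m; "tool_pos": TCP position; "tcp_rot": TCP orientation; "wrist_force": force on the tool from outside, world axes, zero at the start; "torque": the same for the moment, N m; "width": opening from 0.0 (shut) to 1.0 (fully open).
Only numpy, scipy, OpenCV 4.12 (cv2) and the standard library are available. Lean on these libraries where they do the work, as an engineer would, in place of code of your own. Each camera call takes 0.05 s, during which the arm holds its last target.

## Working session

There is one attempt and no reset: what is moved stays moved. The work goes in short steps, Python scripts to look and compute and a tool call to move; the robot and the scene stay as the last step left them, time stands still between calls to the robot, and variables do not carry over. Pictures are saved under pics/ and viewed, and the job is handed in when it is done.

Besides the shell and the picture viewer there is one more tool, called by a JSON object that holds its "method" and its "body". arm_command: Moves the arm, as the interface text tells. Its arguments: {"type":"object","properties":{"series":{"type":"array"},"newtons":{"type":"number"}},"required":["series"]}

```bash
mkdir -p pics
cat > h.py <<'E'
from workcell import bot
import numpy as np, cv2
from scipy.spatial.transform import Rotation as R
def snap(name,fn):
    info=bot.camera_info(name); p,d=bot.read_camera(name)
    cv2.imwrite('pics/%s.png'%fn,p); np.savez('pics/%s.npz'%fn,p=p,d=d,K=info['K'],T=info['extrinsics'])
    return p,d,info
def load(fn):
    z=np.load('pics/%s.npz'%fn); return z['p'],z['d'],np.array(z['K']),np.array(z['T'])
def cloud(fn):
    p,d,K,T=load(fn); v,u=np.mgrid[0:400,0:640]
    X=np.stack([(u-K[0,2])/K[0,0]*d,(v-K[1,2])/K[1,1]*d,d,np.ones_like(d)],-1)@T.T
    X=X[...,:3]; X[d==0]=np.nan; return X
def crop(fn,u0,v0,u1,v1,out,s=4):
    p=cv2.imread('pics/%s.png'%fn)[v0:v1,u0:u1]; cv2.imwrite('pics/%s.png'%out,cv2.resize(p,None,fx=s,fy=s,interpolation=cv2.INTER_CUBIC))
E
python3 - <<'E'
from h import *
for c in ['top','side']: 
    p,d,i=snap(c,c+'0'); print(i['K'],i['extrinsics'])
s=bot.read_state(); print({k:np.round(v,3) for k,v in s.items()})
E
```

```text
[[430.06348812   0.         319.14709315]
 [  0.         430.06348812 198.79864578]
 [  0.           0.           1.        ]] [[-0.01884234 -0.98943381  0.14375573  0.37108865]
 [-0.99974385  0.02044813  0.00970085 -0.03038647]
 [-0.01253789 -0.14353612 -0.98956565  1.00431228]
 [ 0.          0.          0.          1.        ]]
[[454.60356898   0.         316.09532366]
 [  0.         454.60356898 204.36730845]
 [  0.           0.           1.        ]] [[ 0.97453978 -0.16081168  0.15624281  0.37810641]
 [-0.22390471 -0.66136718  0.71586321 -0.72861802]
 [-0.0117853  -0.73262068 -0.68053512  0.69053308]
 [ 0.          0.          0.          1.        ]]
{'time': np.float64(0.1), 'q': array([-1.349,  0.265,  1.605, -0.   ,  1.274, -0.037]), 'joint_vel': array([-0.001, -0.003, -0.002,  0.001, -0.   , -0.   ]), 'joint_torque': array([-0.0000e+00, -5.1671e+01, -3.6859e+01, -0.0000e+00,  6.0000e-03,
        0.0000e+00]), 'tool_pos': array([ 0.173, -0.652,  0.252]), 'tcp_rot': array([ 2.084,  0.273, -2.085]), 'wrist_force': array([-0.331, -0.066,  0.359]), 'torque': array([-0.005,  0.004,  0.011]), 'width': np.float64(1.0)}
```

View pics/top0.png

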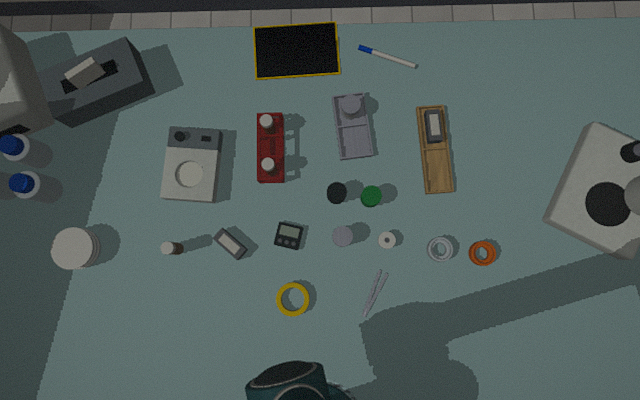

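View pics/side0.png

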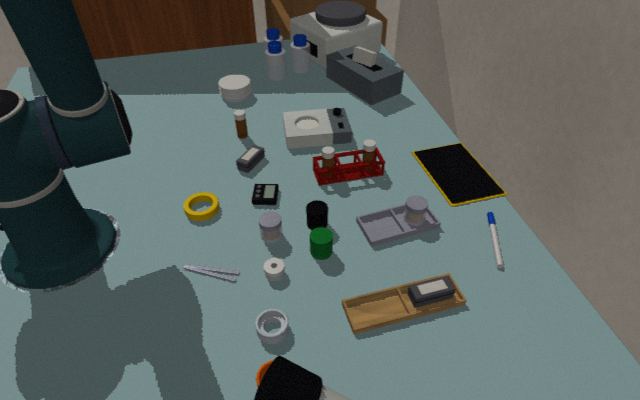

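Run:
```python
from h import *
crop('top0',150,170,510,280,'c1',2); crop('top0',150,80,470,215,'c2',2)
a=cv2.imread('pics/c1.png');b=cv2.imread('pics/c2.png')
cv2.imwrite('pics/c3.png',np.vstack([a,np.pad(b,((0,0),(0,80),(0,0)))]))
X=cloud('top0')
for n,u,v in [('vial',172,248),('box',231,243),('jar',343,236),('dish',387,240),('ring c',440,249),('hole',190,173),('rackmid',268,143),('jartray',355,140),('sltray',437,170)]: print(n,X[v,u].round(4))
```

```text
vial [0.4056 0.2997 0.0705]
box [0.4157 0.1803 0.0305]
jar [ 0.4255 -0.0723  0.049 ]
dish [ 0.4158 -0.1722  0.0281]
ring c [ 0.3938 -0.2968  0.0038]
hole [0.579  0.277  0.0313]
rackmid [0.6535 0.0993 0.0063]
jartray [ 0.6562 -0.1089  0.0064]
sltray [ 0.5791 -0.3001  0.0058]
```

View pics/c3.png

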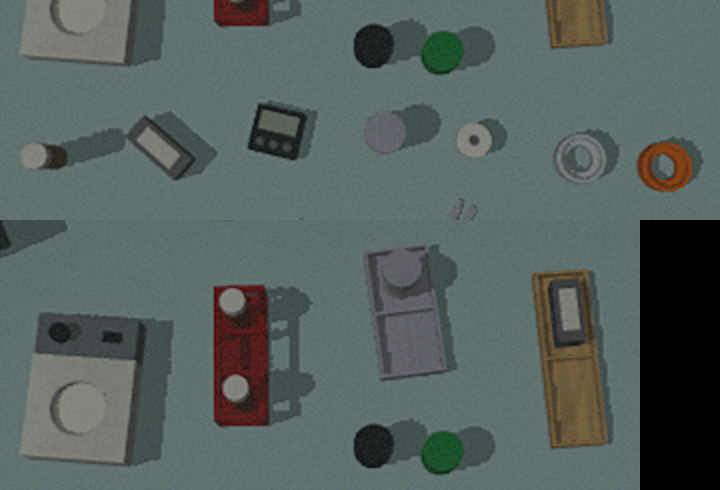

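Run:
```python
from h import *
X=cloud('top0')
def win(u0,v0,u1,v1,lo,hi):
    P=X[v0:v1,u0:u1].reshape(-1,3); return P[(P[:,2]>lo)&(P[:,2]<hi)]
def circ(n,w,lo,hi):
    P=win(*w,lo,hi); c,r=cv2.minEnclosingCircle((P[:,:2]*1000).astype(np.float32)); print(n,len(P),'mean',P[:,:2].mean(0).round(4),'enc',np.round(c,1),round(r,1),'z',np.median(P[:,2]).round(4))
def rect(n,w,lo,hi):
    P=win(*w,lo,hi); print(n,len(P),cv2.minAreaRect((P[:,:2]*1000).astype(np.float32)),'z',np.median(P[:,2]).round(4))
circ('vial',(158,236,186,258),.066,.08); circ('jar',(328,222,358,250),.044,.06); circ('dish',(375,228,400,252),.022,.035); circ('ring',(424,232,456,265),.02,.032)
rect('box',(212,225,250,262),.022,.036)
P=win(150,140,230,205,.033,.043)
rect('stage',(155,120,232,205),.033,.043)
P=win(172,155,208,190,.02,.0335); c,r=cv2.minEnclosingCircle((P[:,:2]*1000).astype(np.float32)); print('hole',len(P),P.mean(0),c,r)
rect('rack',(248,105,292,190),.034,.046)
circ('v1',(256,110,278,130),.07,.09);circ('v2',(256,154,278,176),.07,.09)
rect('jtray',(328,88,378,164),.011,.022); circ('jfix',(335,90,368,120),.047,.06)
rect('stray',(410,100,460,198),.010,.022); rect('sfix',(422,104,450,146),.027,.04)
print('bench',np.nanmedian(X[300:310,450:480,2]))
```

```text
vial 151 mean [0.4076 0.309 ] enc [407.6 309.9] 14.4 z 0.0729
jar 330 mean [ 0.4266 -0.0712] enc [426.8 -71.4] 22.6 z 0.0489
dish 228 mean [ 0.4176 -0.1725] enc [ 417.5 -172.2] 19.7 z 0.0248
ring 163 mean [ 0.3944 -0.293 ] enc [ 394.5 -293.1] 28.1 z 0.0242
box 478 ((415.5882873535156, 184.69183349609375), (75.63955688476562, 32.14159393310547), 47.74781799316406) z 0.0292
stage 3098 ((602.392822265625, 275.5944519042969), (121.75811767578125, 170.5851287841797), 84.18067932128906) z 0.0372
hole 548 [0.57867413 0.27977097 0.02990961] (581.4996948242188, 289.4622802734375) 46.553897857666016
rack 769 ((638.2785034179688, 91.06763458251953), (160.69252014160156, 59.929954528808594), 0.47890010476112366) z 0.0408
v1 134 mean [0.687  0.0942] enc [687.1  94. ] 14.7 z 0.0778
v2 136 mean [0.5873 0.0904] enc [587.8  91. ] 14.4 z 0.0781
jtray 458 ((692.2062377929688, -102.71623992919922), (159.17088317871094, 78.51834869384766), 6.511571884155273) z 0.0157
jfix 304 mean [ 0.7291 -0.0981] enc [729.4 -98.7] 23.1 z 0.0528
stray 596 ((631.1826171875, -296.3168640136719), (212.68402099609375, 65.97438049316406), 3.0984175205230713) z 0.0143
sfix 445 ((682.3046875, -292.8355712890625), (76.29268646240234, 32.97692108154297), 3.7427268028259277) z 0.0331
bench 0.0006524479656966342
```

```bash
cat >> h.py <<'E'
def plan(x,y,z,jaw=None):
    "shift in cm in tool axes (before turn and after turn), turn in rad for jaw direction angle (deg) mod 180"
    s=bot.read_state(); M=R.from_rotvec(s['tcp_rot']).as_matrix(); p=np.array(s['tool_pos'])
    down=np.array([0,0,-1.]); ax=np.cross(M[:,0],down)
    print('t',round(float(s['time']),2),'pos',p.round(4),'w',round(float(s['width']),3),'F',np.array(s['wrist_force']).round(1),'q6',round(float(s['q'][5]),2))
    print('tilt turn (tool axes):',(M.T@ax).round(4))
    a=np.degrees(np.arctan2(M[1,1],M[0,1])); print('jaw deg',round(a,2))
    d=np.array([x,y,z])-p; print('shift cm now axes',(M.T@d*100).round(2))
    if jaw is not None:
        t=(jaw-a+90)%180-90; Mn=R.from_euler('z',t,degrees=True).as_matrix()@M
        print('turn about tool x (rad):',round(-np.radians(t),4),' after-turn axes shift',(Mn.T@d*100).round(2))
E
python3 - <<'E'
from h import *
print(bot.finger_overhang); plan(.3945,-.293,.2,84.2)
E
```

```text
0.022
t 0.1 pos [ 0.1726 -0.6519  0.252 ] w 1.0 F [-0.3 -0.1  0.4] q6 -0.04
tilt turn (tool axes): [ 0.     -0.0001  0.0021]
jaw deg -75.17
shift cm now axes [  5.27 -29.   -30.64]
turn about tool x (rad): 0.3601  after-turn axes shift [  5.29 -37.94 -18.45]
```

{"method": "arm_command", "body": {"series": [[[0, 0, 0, 0.58, -3.2, -3.4, 1], [0, 0, 0, 0.58, -3.2, -3.4, 1], [0, 0, 0, 0.58, -3.2, -3.4, 1], [0, 0, 0, 0.58, -3.2, -3.4, 1], [0, 0, 0, 0.58, -3.2, -3.4, 1], [0, 0, 0, 0.58, -3.2, -3.4, 1], [0, 0, 0, 0.58, -3.2, -3.4, 1], [0, 0, 0, 0.58, -3.2, -3.4, 1], [0, 0, 0, 0.58, -3.2, -3.4, 1], [0, 0, 0, 0, 0, 0, 1]]], "newtons": 30}}

```text
time: 1.1
tool_pos: [0.399, -0.2816, 0.1924]
tcp_rot: [2.087, 0.274, -2.093]
wrist_force: [0.1, -0.3, 0.5]
width: 0.998
```

Run:
```python
from h import *
plan(.3945,-.293,.2,84.2); plan(.3945,-.293,.031,84.2)
```

```text
t 1.1 pos [ 0.399  -0.2816  0.1924] w 0.998 F [ 0.1 -0.3  0.5] q6 0.65
tilt turn (tool axes): [0.     0.0019 0.008 ]
jaw deg -75.52
shift cm now axes [-0.77  0.98  0.72]
turn about tool x (rad): 0.354  after-turn axes shift [-0.77  1.17  0.33]
t 1.1 pos [ 0.399  -0.2816  0.1924] w 0.998 F [ 0.1 -0.3  0.5] q6 0.65
tilt turn (tool axes): [0.     0.0019 0.008 ]
jaw deg -75.52
shift cm now axes [16.13  1.12  0.69]
turn about tool x (rad): 0.354  after-turn axes shift [16.13  1.31  0.3 ]
```

{"method": "arm_command", "body": {"series": [[[0.118, 0, 0.008, 0, 0, 0, 1], [0.118, 0, 0, 0, 0, 0, 1], [0.118, 0, 0, 0, 1.2, 0.3, 1], [0, 0, 0, 0, 0, 0, 1]]]}}

```text
time: 1.5
tool_pos: [0.3955, -0.2918, 0.1908]
tcp_rot: [-2.16, 0.117, 2.172]
wrist_force: [-0.2, 0.6, -0.2]
width: 1.0
```

Run:
```python
from h import *
snap('wrist','w1'); plan(.3945,-.293,.031,84.2)
```

```text
t 1.55 pos [ 0.3955 -0.2912  0.1907] w 1.001 F [-0.1  0.5  0.1] q6 0.99
tilt turn (tool axes): [-0.      0.0057  0.0004]
jaw deg -96.02
shift cm now axes [ 1.597e+01  1.900e-01 -1.000e-02]
turn about tool x (rad): -0.0039  after-turn axes shift [ 1.597e+01  1.900e-01 -1.000e-02]
```

View pics/w1.png

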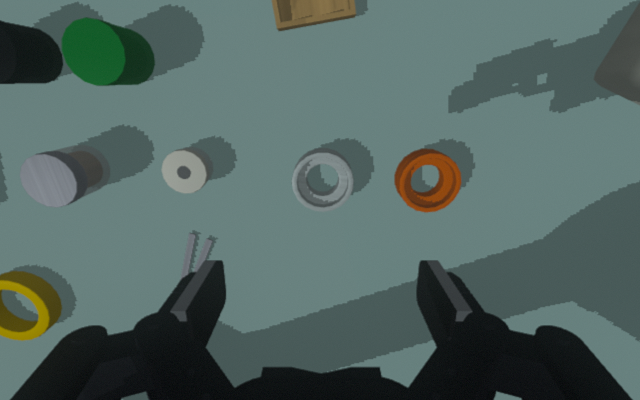

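The wrist view shows the bare-aluminium ring at (323,180), recess up. Around it are the orange look-alike (428,180), the dish (184,172) and the steel-lidded jar (50,180), with the green jar at (95,50). The choice is clear, so I'll cross-check positions with this view.

Run:
```python
from h import *
X=cloud('w1')
for n,w,lo,hi in [('ring',(285,140,360,215),.02,.03),('dish',(155,140,212,198),.02,.03),('jar',(15,145,105,212),.044,.056)]:
    P=X[w[1]:w[3],w[0]:w[2]].reshape(-1,3);P=P[(P[:,2]>lo)&(P[:,2]<hi)]
    print(n,len(P),cv2.minEnclosingCircle((P[:,:2]*1000).astype(np.float32)),np.median(P[:,2]))
# finger tips
P=X[255:330,150:480]; T=bot.read_state()['tool_pos']
m=P[...,2]>0.1; print(P[m].min(0)-T,P[m].max(0)-T)
```

```text
ring 1024 ((392.79119873046875, -291.6553649902344), 27.972694396972656) 0.023955168461694626
dish 1584 ((415.74066162109375, -170.94662475585938), 20.29447364807129) 0.02432202180136875
jar 2522 ((424.22821044921875, -69.9350357055664), 24.09557342529297) 0.04822486654766053
[-0.01691868 -0.05648442 -0.00873795] [0.01902453 0.05612682 0.04029953]
```

{"method": "arm_command", "body": {"series": [[[0, 0.006, 0, 4.5, 0.1, 0.1, 1], [0, 0, 0, 4.5, 0.1, 0.1, 1], [0, 0, 0, 4, 0, 0, 1], [0, 0, 0, 2.5, 0, 0, 1], [0, 0, 0, 0, 0, 0, 1], [0, 0, 0, 0, 0, 0, 1]]]}}

```text
time: 2.15
tool_pos: [0.3946, -0.2959, 0.0342]
tcp_rot: [-2.181, 0.104, 2.168]
wrist_force: [0.0, -0.7, 0.0]
width: 1.001
```

Run:
```python
from h import *
plan(.3937,-.2924,.027,84.2)
```

```text
t 2.15 pos [ 0.3946 -0.2959  0.0342] w 1.001 F [ 0.  -0.7  0. ] q6 0.97
tilt turn (tool axes): [ 0.     -0.0061 -0.0024]
jaw deg -95.34
shift cm now axes [ 0.71 -0.35  0.13]
turn about tool x (rad): 0.0081  after-turn axes shift [ 0.71 -0.34  0.13]
```

{"method": "arm_command", "body": {"series": [[[0.008, -0.006, -0.002, 0.7, -0.3, 0.1, 1], [0, 0, 0, 0, 0, 0, 1], [0, 0, 0, 0, 0, 0, 0], [0, 0, 0, 0, 0, 0, 0], [0, 0, 0, 0, 0, 0, 0], [0, 0, 0, 0, 0, 0, 0], [0, 0, 0, 0, 0, 0, 0], [0, 0, 0, 0, 0, 0, 0]]]}}

```text
time: 2.95
tool_pos: [0.3981, -0.296, 0.0334]
tcp_rot: [-2.184, 0.116, 2.164]
wrist_force: [0.1, 0.1, -0.8]
width: 0.634
```

Run:
```python
from h import *
plan(.578,.279,.2,84.2)
```

```text
t 2.95 pos [ 0.3981 -0.296   0.0334] w 0.634 F [ 0.1  0.1 -0.8] q6 0.98
tilt turn (tool axes): [-0.     -0.0096 -0.0068]
jaw deg -95.71
shift cm now axes [-16.94 -58.89 -12.34]
turn about tool x (rad): 0.0015  after-turn axes shift [-16.94 -58.91 -12.25]
```

Run:
```python
from h import *
snap('wrist','w2'); plan(.3937,-.2924,.027,84.2); 
X=cloud('w2'); T=bot.read_state()['tool_pos']
for v,u in [(180,323)]: print(X[v,u])
```

```text
t 3.0 pos [ 0.3981 -0.296   0.0334] w 0.636 F [-0.8  1.2 -0.9] q6 0.98
tilt turn (tool axes): [ 0.     -0.0095 -0.0067]
jaw deg -95.72
shift cm now axes [ 0.63 -0.32  0.48]
turn about tool x (rad): 0.0014  after-turn axes shift [ 0.63 -0.32  0.48]
[ 0.43468028 -0.30001562 -0.00058557]
```

View pics/w2.png

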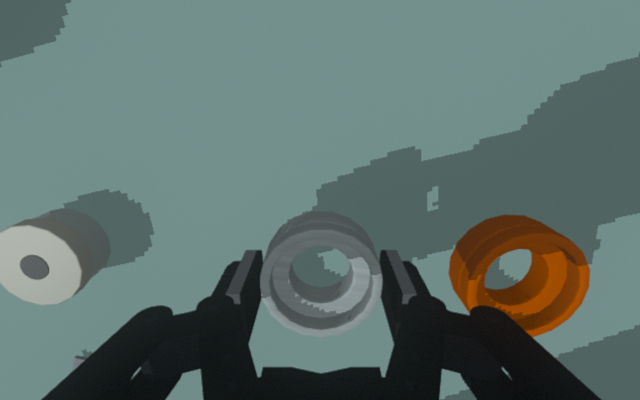

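{"method": "arm_command", "body": {"series": [[[0, 0, 0, -2, 0, 0, 0], [0, 0, 0, -4, 0, 0, 0], [0, 0, 0, -4.5, 0, 0, 0], [0, 0, 0, -4, -1, 0, 0], [0, 0, 0, -2, -3, -0.5, 0], [0, 0, 0, 0, -4.4, -1, 0], [0, 0, 0, 0, -4.7, -1, 0], [0, 0, 0, 0, -4.7, -1, 0], [0, 0, 0, 0, -4.7, -1, 0], [0, 0, 0, 0, -4.7, -1, 0]]]}}

```text
time: 4.0
tool_pos: [0.4805, -0.0257, 0.2044]
tcp_rot: [-2.179, 0.128, 2.154]
wrist_force: [0.9, -0.0, -0.6]
width: 0.639
```

Run:
```python
from h import *
plan(.578,.279,.2,84.2)
```

```text
t 4.0 pos [ 0.4805 -0.0257  0.2044] w 0.639 F [ 0.9 -0.  -0.6] q6 1.58
tilt turn (tool axes): [ 0.     -0.0119 -0.0054]
jaw deg -96.44
shift cm now axes [  0.35 -31.37  -6.27]
turn about tool x (rad): -0.0112  after-turn axes shift [  0.35 -31.3   -6.62]
```

{"method": "arm_command", "body": {"series": [[[-0.01, -0.01, -0.005, 0, -4.5, -0.9, 0], [0, 0, 0, 0, -4.5, -0.9, 0], [0, 0, 0, 0, -4.5, -0.9, 0], [0, 0, 0, 0, -4.5, -0.9, 0], [0, 0, 0, 0, -4.5, -0.9, 0], [0, 0, 0, 0, -4.5, -0.9, 0], [0, 0, 0, 0, -2, -0.6, 0], [0, 0, 0, 0, 0, 0, 0], [0, 0, 0, 0, 0, 0, 0]]]}}

```text
time: 4.9
tool_pos: [0.5705, 0.2756, 0.2009]
tcp_rot: [-2.174, 0.102, 2.174]
wrist_force: [-1.1, 0.1, -0.4]
width: 0.639
```

Run:
```python
from h import *
snap('wrist','w3'); plan(.578,.279,.2,84.2)
```

```text
t 4.95 pos [0.5704 0.2752 0.2009] w 0.636 F [ 0.5 -0.5 -0.5] q6 2.08
tilt turn (tool axes): [-0.     0.    -0.001]
jaw deg -95.37
shift cm now axes [ 0.09 -0.45 -0.72]
turn about tool x (rad): 0.0076  after-turn axes shift [ 0.09 -0.45 -0.72]
```

View pics/w3.png

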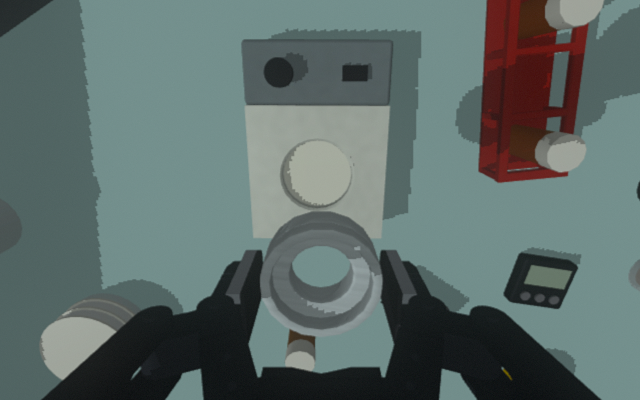

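Run:
```python
from h import *
p,d,K,T=load('w3'); X=cloud('w3')
P=X[135:212,275:360].reshape(-1,3); f=P[(P[:,2]<.0315)&(P[:,2]>.015)]
print('floor',len(f),cv2.minEnclosingCircle((f[:,:2]*1000).astype(np.float32)),np.median(f[:,2]))
# rim: top points, nearest to centre per angle
t=P[(P[:,2]>.0345)]; c=f[:,:2].mean(0)
from scipy.optimize import least_squares
for it in range(3):
    a=np.arctan2(t[:,1]-c[1],t[:,0]-c[0]); r=np.hypot(t[:,0]-c[0],t[:,1]-c[1]); b=((a+np.pi)/(2*np.pi)*48).astype(int)
    E=np.array([t[b==k][np.argmin(r[b==k])] for k in range(48) if (b==k).sum()>3])
    s=least_squares(lambda q:np.hypot(E[:,0]-q[0],E[:,1]-q[1])-q[2],[*c,.031],loss='soft_l1',f_scale=.001).x; c=s[:2]
print('rim',s,len(E))
g=p.astype(int).mean(2)
P=X[205:340,255:388]; m=(P[...,2]>.17)&(g[205:340,255:388]>70)
Q=P[m]; print('ring z hist',np.histogram(Q[:,2],bins=np.arange(.17,.2,.002)))
Q=Q[Q[:,2]>Q[:,2].max()-.006]
print('ring',len(Q),cv2.minEnclosingCircle((Q[:,:2]*1000).astype(np.float32)))
# plane fit
A=np.c_[Q[:,:2],np.ones(len(Q))]; print(np.linalg.lstsq(A,Q[:,2],rcond=None)[0])
print(bot.read_state()['tool_pos'])
```

```text
floor 3575 ((575.2138671875, 279.581298828125), 30.98189926147461) 0.028902930663043502
rim [0.57560855 0.27958556 0.03080111] 48
ring z hist (array([ 173,  296,  270,  289,  313,  393, 2368, 1390,  471,  502, 1011,
       2781,   41,    2]), array([0.17 , 0.172, 0.174, 0.176, 0.178, 0.18 , 0.182, 0.184, 0.186,
       0.188, 0.19 , 0.192, 0.194, 0.196, 0.198]))
ring 7 ((556.65478515625, 250.62472534179688), 0.6188344955444336)
[-0.30827392  5.55659931 -1.01518192]
[0.57038931 0.27523079 0.20087096]
```

```bash
cat >> h.py <<'E'
def topdisc(fn,w,lo,hi,gmin=0):
    p=load(fn)[0]; X=cloud(fn); m=np.zeros((400,640),bool); m[w[1]:w[3],w[0]:w[2]]=1
    m&=(X[...,2]>lo)&(X[...,2]<hi)&(p.astype(int).mean(2)>gmin); Q=X[m]
    c,r=cv2.minEnclosingCircle((Q[:,:2]*1000).astype(np.float32)); A=np.c_[Q[:,:2]-Q[:,:2].mean(0),np.ones(len(Q))]
    print(len(Q),'centre',np.round(c,1),'r',round(r,1),'tilt/plane',np.linalg.lstsq(A,Q[:,2],rcond=None)[0].round(4)); return Q
E
python3 - <<'E'
from h import *
Q=topdisc('w3',(255,205,388,340),.189,.196,70); plan(0.5754,.2796,.2,84.2)
E
```

```text
4073 centre [565.6 276.8] r 28.2 tilt/plane [-0.0007  0.0026  0.1922]
t 4.95 pos [0.5704 0.2752 0.2009] w 0.636 F [ 0.5 -0.5 -0.5] q6 2.08
tilt turn (tool axes): [-0.     0.    -0.001]
jaw deg -95.37
shift cm now axes [ 0.09 -0.48 -0.46]
turn about tool x (rad): 0.0076  after-turn axes shift [ 0.09 -0.49 -0.45]
```

Run:
```python
from h import *
plan(.5802,.278,.1,84.2)
```

```text
t 4.95 pos [0.5704 0.2752 0.2009] w 0.636 F [ 0.5 -0.5 -0.5] q6 2.08
tilt turn (tool axes): [-0.     0.    -0.001]
jaw deg -95.37
shift cm now axes [10.09 -0.38 -0.95]
turn about tool x (rad): 0.0076  after-turn axes shift [10.09 -0.38 -0.95]
```

{"method": "arm_command", "body": {"series": [[[0, 0, 0, 2.2, -0.1, -0.3, 0], [0, 0, 0, 3, -0.1, -0.3, 0], [0, 0, 0, 3, -0.1, -0.3, 0], [0, 0, 0, 2, 0, 0, 0], [0, 0, 0, 0, 0, 0, 0], [0, 0, 0, 0, 0, 0, 0]]]}}

```text
time: 5.55
tool_pos: [0.5796, 0.268, 0.0985]
tcp_rot: [-2.172, 0.114, 2.168]
wrist_force: [-0.1, 0.8, 0.3]
width: 0.634
```

Run:
```python
from h import *
plan(.5802,.278,.07,84.2)
```

```text
t 5.55 pos [0.5796 0.268  0.0985] w 0.634 F [-0.1  0.8  0.3] q6 2.07
tilt turn (tool axes): [ 0.     -0.0017 -0.0022]
jaw deg -95.87
shift cm now axes [ 2.85 -1.01  0.05]
turn about tool x (rad): -0.0013  after-turn axes shift [ 2.85 -1.01  0.05]
```

{"method": "arm_command", "body": {"series": [[[0, 0, 0, 0.3, -0.9, 0, 0], [0, 0, 0, 0.6, -0.3, 0, 0], [0, 0, 0, 0.6, 0, 0, 0], [0, 0, 0, 0, 0, 0, 0], [0, 0, 0, 0, 0, 0, 0], [0, 0, 0, 0, 0, 0, 0]]]}}

```text
time: 6.15
tool_pos: [0.5838, 0.2813, 0.0879]
tcp_rot: [-2.177, 0.111, 2.158]
wrist_force: [-1.0, 0.3, -0.6]
width: 0.635
```

Run:
```python
from h import *
plan(.5802,.278,.07,84.2);print(bot.read_state()['joint_vel'])
```

```text
t 6.15 pos [0.5838 0.2813 0.0879] w 0.635 F [-1.   0.3 -0.6] q6 2.09
tilt turn (tool axes): [ 0.     -0.0087  0.0016]
jaw deg -95.92
shift cm now axes [1.78 0.37 0.34]
turn about tool x (rad): -0.0022  after-turn axes shift [1.78 0.37 0.34]
[ 0.0017904  -0.00079578 -0.00424192 -0.00119176 -0.00142967 -0.00173633]
```

{"method": "arm_command", "body": {"series": [[[0, -0.008, 0, 0.3, 0.2, 0.15, 0], [0, 0, 0, 0.5, 0.1, 0.1, 0], [0, 0, 0, 0.5, 0, 0, 0], [0, 0, 0, 0, 0, 0, 0], [0, 0, 0, 0, 0, 0, 0]]]}}

```text
time: 6.65
tool_pos: [0.5808, 0.2782, 0.0738]
tcp_rot: [-2.168, 0.111, 2.167]
wrist_force: [0.4, 0.4, -0.2]
width: 0.637
```

Run:
```python
from h import *
plan(.5802,.278,.07,84.2)
p,d,i=snap('wrist','w4');plan(.5802,.278,.07,84.2)
```

```text
t 6.65 pos [0.5808 0.2782 0.0738] w 0.637 F [ 0.4  0.4 -0.2] q6 2.08
tilt turn (tool axes): [ 0.     -0.      0.0015]
jaw deg -95.93
shift cm now axes [0.38 0.03 0.06]
turn about tool x (rad): -0.0022  after-turn axes shift [0.38 0.03 0.06]
t 6.7 pos [0.5806 0.2782 0.0737] w 0.638 F [-0.2 -0.2 -1.3] q6 2.08
tilt turn (tool axes): [0.     0.0002 0.0014]
jaw deg -95.93
shift cm now axes [0.37 0.02 0.04]
turn about tool x (rad): -0.0022  after-turn axes shift [0.37 0.02 0.04]
```

View pics/w4.png

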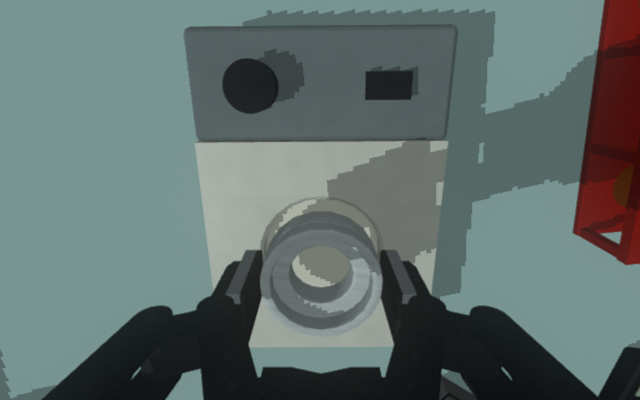

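Run:
```python
from h import *
Q=topdisc('w4',(255,205,388,340),.061,.0695,70)
X=cloud('w4'); P=X[150:260,240:400].reshape(-1,3); t=P[(P[:,2]>.033)&(P[:,2]<.040)]
c=np.array([.5754,.2796])
from scipy.optimize import least_squares
a=np.degrees(np.arctan2(t[:,1]-c[1],t[:,0]-c[0])); r=np.hypot(t[:,0]-c[0],t[:,1]-c[1])
E=np.array([t[(abs(a-k)<3)][np.argmin(r[abs(a-k)<3])] for k in range(-60,66,6) if (abs(a-k)<3).any()])
print(np.hypot(*(E[:,:2]-c).T).round(4)); s=least_squares(lambda q:np.hypot(E[:,0]-q[0],E[:,1]-q[1])-.0308,c,loss='soft_l1',f_scale=.001).x;print(s)
```

```text
4335 centre [579.  279.2] r 31.6 tilt/plane [-0.0013  0.0044  0.0649]
[0.031  0.0311 0.0312 0.031  0.0308 0.0308 0.0311 0.031  0.0308 0.031
 0.0309 0.0311 0.031  0.0307 0.0309 0.0308 0.031  0.0311 0.0308 0.0308
 0.0307]
[0.57554973 0.27949501]
```

{"method": "arm_command", "body": {"series": [[[0, 0, 0, 0.3, 0, 0, 0], [0, 0, 0, 0.4, 0, 0, 0], [0, 0, 0, 0.3, 0, 0, 0], [0, 0, 0, 0, 0, 0, 0], [0, 0, 0, 0, 0, 0, 0]]]}}

```text
time: 7.2
tool_pos: [0.5808, 0.2783, 0.0629]
tcp_rot: [-2.168, 0.11, 2.167]
wrist_force: [0.7, 0.3, -0.6]
width: 0.636
```

Run:
```python
from h import *
plan(.5802,.278,.061,84.2)
```

```text
t 7.2 pos [0.5808 0.2783 0.0629] w 0.636 F [ 0.7  0.3 -0.6] q6 2.08
tilt turn (tool axes): [ 0.     -0.      0.0016]
jaw deg -95.92
shift cm now axes [0.19 0.04 0.06]
turn about tool x (rad): -0.0022  after-turn axes shift [0.19 0.04 0.06]
```

{"method": "arm_command", "body": {"series": [[[0, 0, 0, 0.2, 0, 0, 0], [0, 0, 0, 0.1, 0, 0, 0], [0, 0, 0, 0, 0, 0, 0], [0, 0, 0, 0, 0, 0, 0]]]}}

```text
time: 7.6
tool_pos: [0.5812, 0.2785, 0.0606]
tcp_rot: [-2.168, 0.11, 2.167]
wrist_force: [0.0, 0.4, -1.3]
width: 0.636
```

{"method": "arm_command", "body": {"series": [[[0, 0, 0, 0.1, 0, 0, 0], [0, 0, 0, 0, 0, 0, 0.85], [0, 0, 0, 0, 0, 0, 0.85], [0, 0, 0, 0, 0, 0, 0.85], [0, 0, 0, -2, 0, 0, 0.9], [0, 0, 0, -4, 0, 0, 1], [0, 0, 0, -4, 0, 0, 1], [0, 0, 0, -3, 0, 0, 1], [0, 0, 0, 0, 0, 0, 1]]]}}

```text
time: 8.5
tool_pos: [0.5801, 0.2777, 0.1918]
tcp_rot: [-2.165, 0.112, 2.172]
wrist_force: [-0.2, -0.2, 1.4]
width: 1.0
```

Run:
```python
from h import *
snap('wrist','w5'); plan(.4167,-.1716,.2,84.2)
```

```text
t 8.55 pos [0.579  0.2773 0.1895] w 0.999 F [ 0.6 -0.6  0.7] q6 2.08
tilt turn (tool axes): [ 0.      0.0058 -0.0017]
jaw deg -95.93
shift cm now axes [-0.9  46.33 11.51]
turn about tool x (rad): -0.0022  after-turn axes shift [-0.9  46.3  11.62]
```

View pics/w5.png

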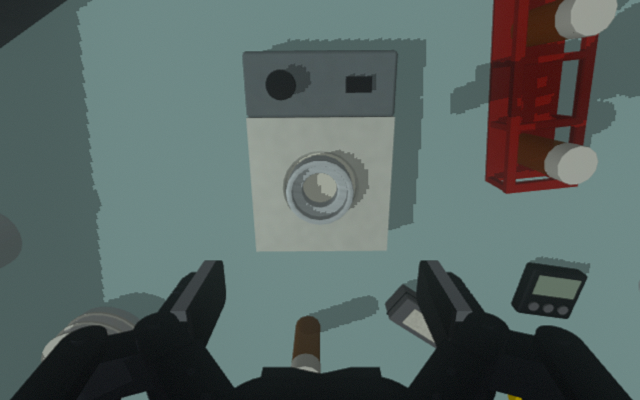

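Run:
```python
from h import *
X=cloud('w5'); print(np.histogram(X[145:230,275:365,2],bins=np.arange(.02,.06,.002)))
topdisc('w5',(275,145,365,230),.048,.058)
```

```text
(array([   0,    0,    0,   99,  898,  102,   81, 1341, 2377,   64,  132,
       1017,  202,   89,   84,  518,  607,    5,    0]), array([0.02 , 0.022, 0.024, 0.026, 0.028, 0.03 , 0.032, 0.034, 0.036,
       0.038, 0.04 , 0.042, 0.044, 0.046, 0.048, 0.05 , 0.052, 0.054,
       0.056, 0.058]))
1214 centre [576.5 280.4] r 27.9 tilt/plane [0.0018 0.0013 0.0518]
```

{"method": "arm_command", "body": {"series": [[[0, 0.006, 0, 0, 4, 1, 1], [0, 0, 0, 0, 4.6, 1.15, 1], [0, 0, 0, 0, 4.6, 1.15, 1], [0, 0, 0, 0, 4.6, 1.15, 1], [0, 0, 0, 0, 4.6, 1.15, 1], [0, 0, 0, 0, 4.6, 1.15, 1], [0, 0, 0, 0, 4.6, 1.15, 1], [0, 0, 0, 0, 4.6, 1.15, 1], [0, 0, 0, 0, 4.6, 1.15, 1], [0, 0, 0, 0, 4, 1, 1]]]}}

```text
time: 9.55
tool_pos: [0.4085, -0.166, 0.1736]
tcp_rot: [-2.152, 0.101, 2.197]
wrist_force: [0.2, -0.5, -0.2]
width: 0.997
```

{"method": "arm_command", "body": {"series": [[[0, 0, 0, 0, 1, 0.3, 1], [0, 0, 0, 0, 0, 0, 1], [0, 0, 0, 0, 0, 0, 1]]]}}

```text
time: 9.85
tool_pos: [0.4001, -0.1783, 0.1694]
tcp_rot: [-2.139, 0.107, 2.199]
wrist_force: [0.2, 0.5, -0.2]
width: 0.995
```

Run:
```python
from h import *
plan(.4167,-.1716,.08,84.2)
```

```text
t 9.85 pos [ 0.4001 -0.1783  0.1694] w 0.995 F [ 0.2  0.5 -0.2] q6 1.21
tilt turn (tool axes): [0.     0.0274 0.0004]
jaw deg -95.74
shift cm now axes [ 8.89 -0.83 -1.83]
turn about tool x (rad): 0.0011  after-turn axes shift [ 8.89 -0.83 -1.83]
```

{"method": "arm_command", "body": {"series": [[[0, 0.015, 0, 0.5, -0.4, -0.9, 1], [0, 0.013, 0, 2, -0.4, -0.9, 1], [0, 0, 0, 3, 0, 0, 1], [0, 0, 0, 3, 0, 0, 1], [0, 0, 0, 0, 0, 0, 1], [0, 0, 0, 0, 0, 0, 1]]]}}

```text
time: 10.45
tool_pos: [0.4256, -0.1634, 0.0806]
tcp_rot: [-2.183, 0.094, 2.166]
wrist_force: [-0.0, 0.2, 0.9]
width: 1.004
```

Run:
```python
from h import *
snap('wrist','w6');plan(.4167,-.1716,.033,84.2)
```

```text
t 10.5 pos [ 0.4253 -0.1633  0.0806] w 1.002 F [-1.5  1.   0.7] q6 1.23
tilt turn (tool axes): [ 0.    -0.007  0.003]
jaw deg -95.12
shift cm now axes [4.75 0.92 0.81]
turn about tool x (rad): 0.0119  after-turn axes shift [4.75 0.93 0.8 ]
```

View pics/w6.png

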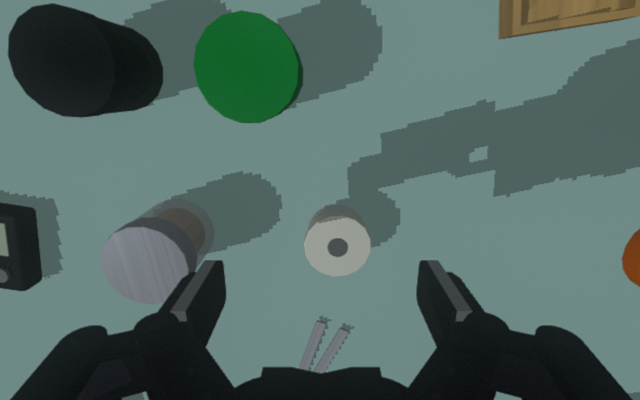

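Run:
```python
from h import *
topdisc('w6',(295,205,380,285),.021,.03)
```

```text
3286 centre [ 415.4 -171. ] r 20.2 tilt/plane [-0.0085  0.0006  0.0243]
```

{"method": "arm_command", "body": {"series": [[[0.01, -0.007, 0.003, 0, 0.5, 0.4, 1], [0, 0, 0, 0.5, 0.4, 0.4, 1], [0, 0, 0, 0.7, 0, 0, 1], [0, 0, 0, 0, 0, 0, 1], [0, 0, 0, 0, 0, 0, 1]]]}}

```text
time: 11.0
tool_pos: [0.4193, -0.1734, 0.0723]
tcp_rot: [-2.18, 0.112, 2.164]
wrist_force: [0.5, -0.1, -0.2]
width: 1.0
```

Run:
```python
from h import *
plan(.4167,-.1716,.033,84.2)
```

```text
t 11.0 pos [ 0.4193 -0.1734  0.0723] w 1.0 F [ 0.5 -0.1 -0.2] q6 1.22
tilt turn (tool axes): [ 0.     -0.0078 -0.0031]
jaw deg -95.71
shift cm now axes [ 3.92 -0.16  0.31]
turn about tool x (rad): 0.0015  after-turn axes shift [ 3.92 -0.16  0.31]
```

{"method": "arm_command", "body": {"series": [[[0, -0.007, -0.003, 0.5, -0.1, 0.2, 1], [0, 0, 0, 0.7, 0, 0.1, 1], [0, 0, 0, 0.8, 0, 0, 1], [0, 0, 0, 0.8, 0, 0, 1], [0, 0, 0, 0.5, 0, 0, 1], [0, 0, 0, 0.2, 0, 0, 1], [0, 0, 0, 0, 0, 0, 1], [0, 0, 0, 0, 0, 0, 1]]]}}

```text
time: 11.8
tool_pos: [0.4156, -0.1719, 0.0334]
tcp_rot: [-2.168, 0.108, 2.171]
wrist_force: [0.1, 0.8, 0.2]
width: 0.996
```

Run:
```python
from h import *
plan(.416,-.1714,.033,84.2)
```

```text
t 11.8 pos [ 0.4156 -0.1719  0.0334] w 0.996 F [0.1 0.8 0.2] q6 1.22
tilt turn (tool axes): [-0.      0.0013  0.0008]
jaw deg -95.75
shift cm now axes [ 0.04 -0.05 -0.03]
turn about tool x (rad): 0.0009  after-turn axes shift [ 0.04 -0.05 -0.03]
```

{"method": "arm_command", "body": {"series": [[[0, 0, 0, 0, 0, 0, 0], [0, 0, 0, 0, 0, 0, 0], [0, 0, 0, 0, 0, 0, 0], [0, 0, 0, 0, 0, 0, 0], [0, 0, 0, 0, 0, 0, 0], [0, 0, 0, 0, 0, 0, 0], [0, 0, 0, 0, 0, 0, 0], [0, 0, 0, -0.3, 0, 0, 0], [0, 0, 0, -0.3, 0, 0, 0], [0, 0, 0, 0, 0, 0, 0]]], "newtons": 30}}

```text
time: 12.8
tool_pos: [0.4165, -0.1723, 0.0409]
tcp_rot: [-2.171, 0.109, 2.169]
wrist_force: [-0.4, -0.4, -0.4]
width: 0.452
```

Run:
```python
from h import *
snap('wrist','w7');plan(.5765,.2804,.2,84.2)
crop('w7',230,180,410,340,'w7c',4)
```

```text
t 12.85 pos [ 0.4165 -0.1722  0.0408] w 0.453 F [ 0.2  0.6 -1. ] q6 1.22
tilt turn (tool axes): [ 0.     -0.0007  0.    ]
jaw deg -95.74
shift cm now axes [-15.91 -46.64 -11.41]
turn about tool x (rad): 0.001  after-turn axes shift [-15.91 -46.65 -11.36]
```

View pics/w7c.png

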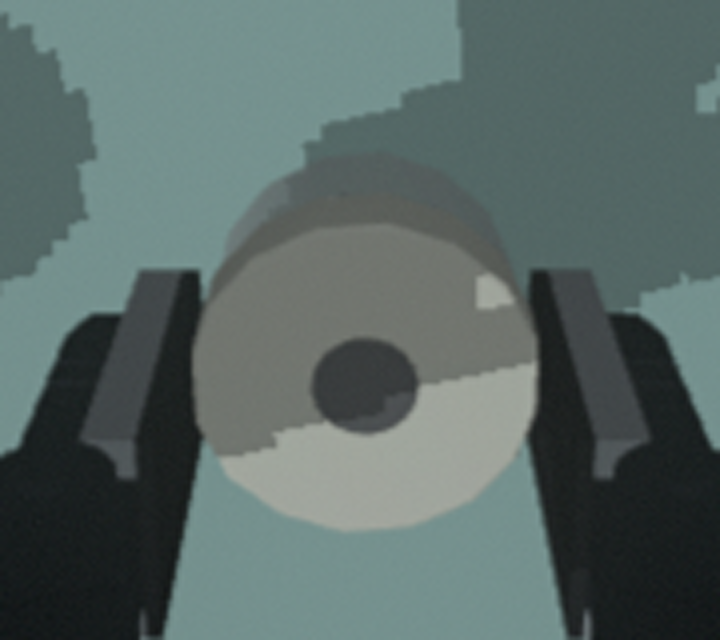

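The dish is held by its lid between the pads (opening 0.452, about 38.5 mm), and it is level. Next I lift it and carry it to the stage.

{"method": "arm_command", "body": {"series": [[[0, 0, 0, -2, 0, 0, 0], [0, 0, 0, -3.5, 0, 0, 0], [0, 0, 0, -4, -0.5, 0, 0], [0, 0, 0, -3, -2, -0.4, 0], [0, 0, 0, -1, -3, -0.8, 0], [0, 0, 0, 0, -4, -1, 0], [0, 0, 0, 0, -4, -1, 0], [0, 0, 0, 0, -4, -1, 0], [0, 0, 0, 0, -4, -1, 0], [0, 0, 0, 0, -4, -1, 0]]]}}

```text
time: 13.85
tool_pos: [0.5064, 0.0801, 0.1834]
tcp_rot: [-2.17, 0.119, 2.159]
wrist_force: [0.2, -0.2, -0.3]
width: 0.446
```

Run:
```python
from h import *
plan(.5765,.2804,.17,84.2)
```

```text
t 13.85 pos [0.5064 0.0801 0.1834] w 0.446 F [ 0.2 -0.2 -0.3] q6 1.79
tilt turn (tool axes): [-0.     -0.0049  0.0009]
jaw deg -96.32
shift cm now axes [  1.38 -20.68  -4.76]
turn about tool x (rad): -0.0091  after-turn axes shift [  1.38 -20.64  -4.95]
```

{"method": "arm_command", "body": {"series": [[[-0.009, -0.005, 0, 0, -4, -1, 0], [0, 0, 0, 0, -4, -1, 0], [0, 0, 0, 0, -4, -1, 0], [0, 0, 0, 0, -3.2, -0.9, 0], [0, 0, 0, 0.5, -2, -0.5, 0], [0, 0, 0, 0.3, -0.8, -0.2, 0], [0, 0, 0, 0, 0, 0, 0], [0, 0, 0, 0, 0, 0, 0]]]}}

```text
time: 14.65
tool_pos: [0.572, 0.2671, 0.1739]
tcp_rot: [-2.173, 0.101, 2.174]
wrist_force: [-0.3, -0.2, -0.7]
width: 0.449
```

Run:
```python
from h import *
snap('wrist','w8');plan(.5765,.2804,.17,84.2)
X=cloud('w8'); print(np.histogram(X[205:320,270:370,2],bins=np.arange(.12,.18,.002))[0])
```

```text
t 14.7 pos [0.5719 0.2668 0.1739] w 0.45 F [-0.3 -0.9 -0.1] q6 2.06
tilt turn (tool axes): [-0.      0.0007  0.0005]
jaw deg -95.39
shift cm now axes [ 0.39 -1.4  -0.33]
turn about tool x (rad): 0.0071  after-turn axes shift [ 0.39 -1.4  -0.32]
[   0    0    0    0    0    0    0    0    0    1   70   98  102  105
  110  102   40   53  138  192  207 3599 1887   85   82   81   93   79
   71]
```

View pics/w8.png

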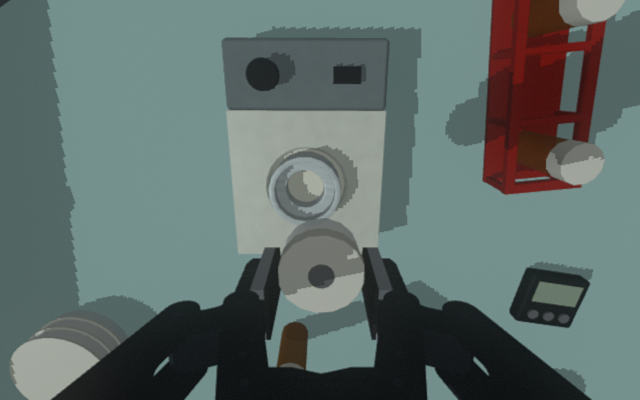

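Run:
```python
from h import *
topdisc('w8',(276,215,366,320),.161,.168,80)
topdisc('w8',(260,140,350,225),.048,.058)
```

```text
4954 centre [570.3 267.3] r 21.1 tilt/plane [-0.0083  0.0012  0.1637]
1302 centre [576.2 280.1] r 28.1 tilt/plane [ 0.0069 -0.0004  0.0518]
```

{"method": "arm_command", "body": {"series": [[[0.007, 0, 0, 0.5, -0.7, -0.2, 0], [0, 0, 0, 1.5, -0.5, -0.2, 0], [0, 0, 0, 1.8, -0.2, -0.1, 0], [0, 0, 0, 1.8, 0, 0, 0], [0, 0, 0, 0.8, 0, 0, 0], [0, 0, 0, 0, 0, 0, 0], [0, 0, 0, 0, 0, 0, 0]]]}}

```text
time: 15.4
tool_pos: [0.5786, 0.277, 0.1053]
tcp_rot: [-2.165, 0.117, 2.167]
wrist_force: [0.4, 0.4, -0.0]
width: 0.449
```

Run:
```python
from h import *
plan(.5778,.2796,.09,84.2)
```

```text
t 15.4 pos [0.5786 0.277  0.1053] w 0.449 F [ 0.4  0.4 -0. ] q6 2.09
tilt turn (tool axes): [-0.      0.0009 -0.0002]
jaw deg -96.17
shift cm now axes [ 1.53 -0.25  0.1 ]
turn about tool x (rad): -0.0065  after-turn axes shift [ 1.53 -0.25  0.1 ]
```

{"method": "arm_command", "body": {"series": [[[0, 0, 0, 0.4, -0.2, 0.1, 0], [0, 0, 0, 0.5, -0.1, 0, 0], [0, 0, 0, 0.4, 0, 0, 0], [0, 0, 0, 0, 0, 0, 0], [0, 0, 0, 0, 0, 0, 0]]]}}

```text
time: 15.9
tool_pos: [0.5795, 0.281, 0.0938]
tcp_rot: [-2.169, 0.115, 2.162]
wrist_force: [0.5, 0.9, 0.9]
width: 0.45
```

Run:
```python
from h import *
plan(.5778,.2796,.0774,84.2); snap('wrist','w9'); crop('w9',220,140,420,340,'w9c',3)
X=cloud('w9'); print(np.histogram(X[205:320,270:370,2],bins=np.arange(.06,.1,.002))[0])
```

```text
t 15.9 pos [0.5795 0.281  0.0938] w 0.45 F [0.5 0.9 0.9] q6 2.09
tilt turn (tool axes): [-0.     -0.0031  0.002 ]
jaw deg -96.18
shift cm now axes [1.64 0.16 0.16]
turn about tool x (rad): -0.0066  after-turn axes shift [1.64 0.16 0.16]
[  65  109   91  102  117  101   44   44  158  188  204 3826 1654   79
   94   73   85   80   89   80]
```

View pics/w9c.png

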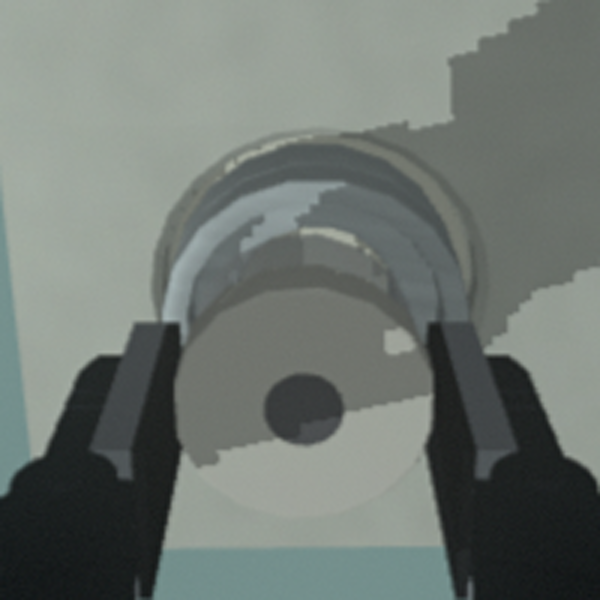

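{"method": "arm_command", "body": {"series": [[[0, -0.003, 0.002, 0.2, 0.1, 0.1, 0], [0, 0, 0, 0.3, 0.05, 0.05, 0], [0, 0, 0, 0.3, 0, 0, 0], [0, 0, 0, 0, 0, 0, 0], [0, 0, 0, 0, 0, 0, 0]]]}}

```text
time: 16.45
tool_pos: [0.5779, 0.2796, 0.0856]
tcp_rot: [-2.166, 0.117, 2.165]
wrist_force: [-0.3, 0.3, -0.0]
width: 0.449
```

Run:
```python
from h import *
plan(.5778,.2796,.0774,84.2)
```

```text
t 16.45 pos [0.5779 0.2796 0.0856] w 0.449 F [-0.3  0.3 -0. ] q6 2.09
tilt turn (tool axes): [ 0.     -0.0004  0.0002]
jaw deg -96.19
shift cm now axes [0.82 0.   0.01]
turn about tool x (rad): -0.0067  after-turn axes shift [0.82 0.   0.01]
```

{"method": "arm_command", "body": {"series": [[[0, 0, 0, 0.2, 0, 0, 0], [0, 0, 0, 0.3, 0, 0, 0], [0, 0, 0, 0.15, 0, 0, 0], [0, 0, 0, 0, 0, 0, 0], [0, 0, 0, 0, 0, 0, 0]]]}}

```text
time: 16.95
tool_pos: [0.5779, 0.2796, 0.0784]
tcp_rot: [-2.166, 0.117, 2.166]
wrist_force: [-0.5, -0.6, 0.1]
width: 0.452
```

Run:
```python
from h import *
plan(.5778,.2796,.0774,84.2); snap('wrist','w10'); crop('w10',220,140,420,340,'w10c',3)
```

```text
t 16.95 pos [0.5779 0.2796 0.0784] w 0.452 F [-0.5 -0.6  0.1] q6 2.09
tilt turn (tool axes): [-0.     -0.0002  0.0001]
jaw deg -96.19
shift cm now axes [ 0.1  -0.    0.01]
turn about tool x (rad): -0.0067  after-turn axes shift [ 0.1  -0.    0.01]
```

View pics/w10c.png

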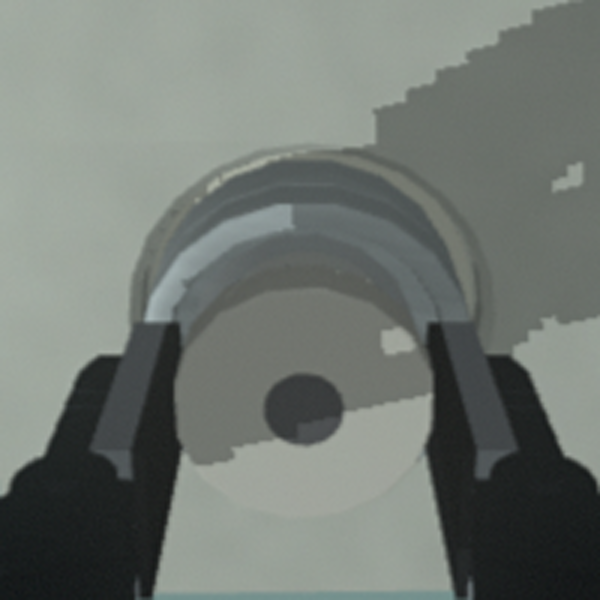

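{"method": "arm_command", "body": {"series": [[[0, 0, 0, 0.1, 0, 0, 0], [0, 0, 0, 0.05, 0, 0, 0], [0, 0, 0, 0, 0, 0, 0]]]}}

```text
time: 17.3
tool_pos: [0.5782, 0.2797, 0.0776]
tcp_rot: [-2.167, 0.117, 2.165]
wrist_force: [-0.9, -0.2, -0.6]
width: 0.45
```

{"method": "arm_command", "body": {"series": [[[0, 0, 0, 0.1, 0, 0, 0], [0, 0, 0, 0, 0, 0, 0.65], [0, 0, 0, 0, 0, 0, 0.65], [0, 0, 0, 0, 0, 0, 0.7], [0, 0, 0, -1, 0, 0, 0.7], [0, 0, 0, -3, 0, 0, 1], [0, 0, 0, -4, 0, 0, 1], [0, 0, 0, -3, 0, 0, 1], [0, 0, 0, 0, 0, 0, 1]]]}}

```text
time: 18.2
tool_pos: [0.5774, 0.2793, 0.191]
tcp_rot: [-2.164, 0.118, 2.168]
wrist_force: [0.4, 1.3, 1.3]
width: 0.999
```

Run:
```python
from h import *
snap('wrist','w11'); crop('w11',220,100,420,260,'w11c',3)
X=cloud('w11'); P=X[130:240,260:370]; print(np.histogram(P[...,2],bins=np.arange(.03,.08,.002)))
topdisc('w11',(260,120,380,240),.062,.072);topdisc('w11',(260,120,380,240),.049,.0545)
plan(.4156,.1847,.15,137.7)
```

```text
(array([  44,   51, 2735, 5273,   71,   43,  224,   80,   58,   66,  479,
        593,    7,    0,   15,   25,   26,   79, 1567,  338,    0,    0,
          0,    0]), array([0.03 , 0.032, 0.034, 0.036, 0.038, 0.04 , 0.042, 0.044, 0.046,
       0.048, 0.05 , 0.052, 0.054, 0.056, 0.058, 0.06 , 0.062, 0.064,
       0.066, 0.068, 0.07 , 0.072, 0.074, 0.076, 0.078]))
2010 centre [577.5 281. ] r 19.9 tilt/plane [-0.0156  0.0022  0.0673]
1115 centre [576.2 280.4] r 28.0 tilt/plane [-0.0082 -0.0001  0.052 ]
t 18.25 pos [0.5764 0.2789 0.1888] w 1.005 F [-0.4 -0.3 -0.3] q6 2.09
tilt turn (tool axes): [-0.      0.0042 -0.0024]
jaw deg -96.18
shift cm now axes [ 3.97 11.09 14.95]
turn about tool x (rad): -0.9404  after-turn axes shift [ 3.94 -5.56 17.77]
```

View pics/w11c.png

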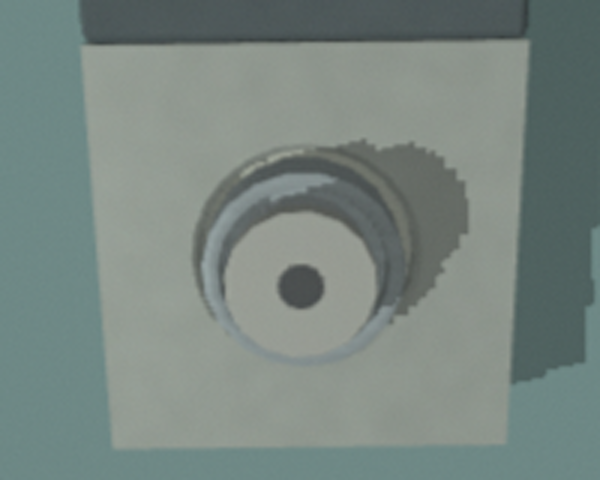

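{"method": "arm_command", "body": {"series": [[[0, 0, 0, 0, 2.2, 3, 1], [0, 0, 0, 0.5, 2.5, 3.4, 1], [0, 0, 0, 0.5, 2.5, 3.4, 1], [0, 0, 0, 0.5, 2.2, 3, 1], [0, 0, 0, 0.5, 1, 1.5, 1], [-0.14, 0, 0, 0.5, 0, 0, 1], [-0.14, 0, 0, 0.5, 0, 0, 1], [-0.14, 0, 0, 0, 0, 0, 1], [-0.14, 0, 0, 0, 0, 0, 1], [-0.14, 0, 0, 0, 0, 0, 1]]]}}

```text
time: 19.25
tool_pos: [0.4061, 0.1833, 0.1433]
tcp_rot: [1.839, 0.594, -1.894]
wrist_force: [0.5, 0.6, 0.1]
width: 0.999
```

{"method": "arm_command", "body": {"series": [[[-0.12, 0, 0, 0, 0, 0, 1], [-0.1, 0, 0, 0, 0, 0, 1], [0, 0, 0, 0, 0, 0, 1], [0, 0, 0, 0, 0, 0, 1]]]}}

```text
time: 19.65
tool_pos: [0.4016, 0.1816, 0.1377]
tcp_rot: [1.683, 0.777, -1.756]
wrist_force: [0.7, -0.2, 0.4]
width: 1.001
```

Run:
```python
from h import *
snap('wrist','w12')
plan(.4156,.1847,.08,137.7)
```

```text
t 19.7 pos [0.4015 0.1815 0.1377] w 0.996 F [-0.3 -0.8 -0.8] q6 1.09
tilt turn (tool axes): [-0.      0.0345  0.0175]
jaw deg -41.48
shift cm now axes [ 5.71  0.95 -1.37]
turn about tool x (rad): 0.0144  after-turn axes shift [ 5.71  0.93 -1.38]
```

View pics/w12.png

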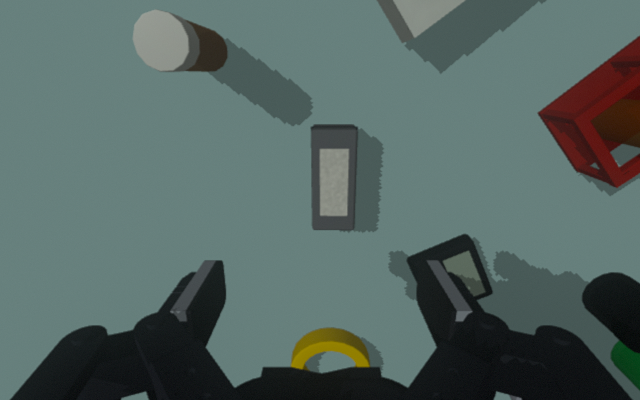

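{"method": "arm_command", "body": {"series": [[[0.014, 0.017, 0.009, 0.5, 0.4, -0.6, 1], [0, 0.017, 0.008, 1.5, 0.4, -0.6, 1], [0, 0, 0, 2, 0.1, -0.2, 1], [0, 0, 0, 1.5, 0, 0, 1], [0, 0, 0, 0, 0, 0, 1], [0, 0, 0, 0, 0, 0, 1]]]}}

```text
time: 20.3
tool_pos: [0.4177, 0.1859, 0.0803]
tcp_rot: [1.736, 0.757, -1.734]
wrist_force: [0.1, 0.3, -0.1]
width: 1.0
```

Run:
```python
from h import *
plan(.4156,.1847,.034,137.7)
p,d,K,T=load('w12'); X=cloud('w12')[115:240,300:365]; P=X[(X[...,2]>.022)&(X[...,2]<.034)]
print(cv2.minAreaRect((P[:,:2]*1000).astype(np.float32)))
```

```text
t 20.3 pos [0.4177 0.1859 0.0803] w 1.0 F [ 0.1  0.3 -0.1] q6 1.11
tilt turn (tool axes): [-0.     -0.0008 -0.0006]
jaw deg -42.86
shift cm now axes [ 4.63 -0.07  0.23]
turn about tool x (rad): -0.0097  after-turn axes shift [ 4.63 -0.08  0.23]
((413.6347961425781, 186.98121643066406), (75.58749389648438, 32.106075286865234), 48.69224548339844)
```

{"method": "arm_command", "body": {"series": [[[-0.014, 0, 0, 0.6, 0, 0.1, 1], [0, 0, 0, 1, 0, 0.1, 1], [0, 0, 0, 1.2, 0, 0, 1], [0, 0, 0, 1, 0, 0, 1], [0, 0, 0, 0.5, 0, 0, 1], [0, 0, 0, 0, 0, 0, 1], [0, 0, 0, 0, 0, 0, 1]]]}}

```text
time: 21.0
tool_pos: [0.4173, 0.1847, 0.0352]
tcp_rot: [1.729, 0.767, -1.723]
wrist_force: [0.0, -0.2, 0.5]
width: 1.001
```

Run:
```python
from h import *
plan(.4156,.1857,.034,138.2)
```

```text
t 21.0 pos [0.4173 0.1847 0.0352] w 1.001 F [ 0.  -0.2  0.5] q6 1.1
tilt turn (tool axes): [ 0.     -0.0031 -0.0018]
jaw deg -42.06
shift cm now axes [ 0.12 -0.2   0.04]
turn about tool x (rad): -0.0045  after-turn axes shift [ 0.12 -0.2   0.04]
```

{"method": "arm_command", "body": {"series": [[[0, 0, 0, 0, 0, 0, 0], [0, 0, 0, 0, 0, 0, 0], [0, 0, 0, 0, 0, 0, 0], [0, 0, 0, 0, 0, 0, 0], [0, 0, 0, 0, 0, 0, 0], [0, 0, 0, 0, 0, 0, 0], [0, 0, 0, 0, 0, 0, 0], [0, 0, 0, 0, 0, 0, 0], [0, 0, 0, -0.5, 0, 0, 0], [0, 0, 0, -2, 0, 0, 0]]], "newtons": 40}}

```text
time: 22.0
tool_pos: [0.4156, 0.1841, 0.0598]
tcp_rot: [1.726, 0.767, -1.726]
wrist_force: [0.5, -1.2, -0.0]
width: 0.362
```

{"method": "arm_command", "body": {"series": [[[0, 0, 0, -3, 0, 0, 0], [0, 0, 0, -4, 0, 0, 0], [0, 0, 0, -3, 0, 0, 0], [0, 0, 0, 0, 0, 0, 0], [0, 0, 0, 0, 0, 0, 0]]]}}

```text
time: 22.5
tool_pos: [0.4158, 0.1842, 0.1659]
tcp_rot: [1.728, 0.767, -1.724]
wrist_force: [0.5, -0.6, -1.7]
width: 0.36
```

Run:
```python
from h import *
plan(.5793,-.2991,.15,93.1); snap('wrist','w13'); crop('w13',220,140,420,340,'w13c',3)
```

```text
t 22.5 pos [0.4158 0.1842 0.1659] w 0.36 F [ 0.5 -0.6 -1.7] q6 1.1
tilt turn (tool axes): [ 0.     -0.0015 -0.0009]
jaw deg -42.06
shift cm now axes [ 1.59 44.52 24.93]
turn about tool x (rad): 0.7827  after-turn axes shift [  1.65  49.14 -13.71]
```

View pics/w13c.png

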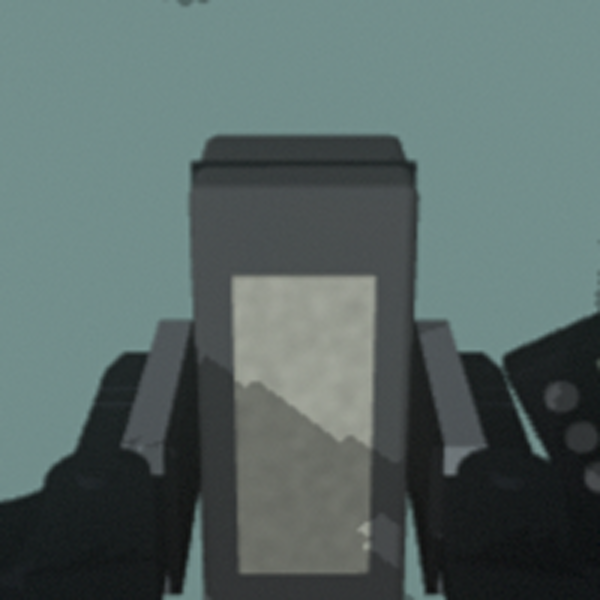

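{"method": "arm_command", "body": {"series": [[[0.13, 0, 0, 0, 0, 0, 0], [0.13, 0, 0, 0, 0, 0, 0], [0.13, 0, 0, 0, 0, 0, 0], [0.13, 0, 0, 0, 0, 0, 0], [0.13, 0, 0, 0, 0, 0, 0], [0.13, 0, 0, 0, 1, -0.3, 0], [0, 0, 0, 0, 3, -0.9, 0], [0, 0, 0, 0, 4.5, -1.25, 0], [0, 0, 0, 0, 4.5, -1.25, 0], [0, 0, 0, 0, 4.5, -1.25, 0]]]}}

```text
time: 23.55
tool_pos: [0.4598, 0.0076, 0.1467]
tcp_rot: [2.169, 0.031, -2.234]
wrist_force: [0.8, -0.4, -1.6]
width: 0.362
```

Run:
```python
from h import *
plan(.5793,-.2991,.15,93.1)
```

```text
t 23.55 pos [0.4598 0.0076 0.1467] w 0.362 F [ 0.8 -0.4 -1.6] q6 1.51
tilt turn (tool axes): [ 0.      0.0296 -0.0048]
jaw deg -88.07
shift cm now axes [ -0.5   31.05 -10.9 ]
turn about tool x (rad): -0.0204  after-turn axes shift [ -0.49  31.27 -10.27]
```

{"method": "arm_command", "body": {"series": [[[-0.02, 0.03, -0.005, -0.5, 4.5, -1.5, 0], [0, 0, 0, 0, 4.5, -1.5, 0], [0, 0, 0, 0, 4.5, -1.5, 0], [0, 0, 0, 0, 4.5, -1.5, 0], [0, 0, 0, 0, 4.5, -1.5, 0], [0, 0, 0, 0, 3.5, -1.3, 0], [0, 0, 0, 0, 2, -0.7, 0], [0, 0, 0, 0, 1, -0.3, 0], [0, 0, 0, 0, 0, 0, 0], [0, 0, 0, 0, 0, 0, 0]]]}}

```text
time: 24.55
tool_pos: [0.5635, -0.2911, 0.1272]
tcp_rot: [2.174, 0.067, -2.236]
wrist_force: [0.4, 0.8, -1.3]
width: 0.364
```

Run:
```python
from h import *
plan(.5793,-.2991,.08,93.1); snap('wrist','w14')
```

```text
t 24.55 pos [ 0.5635 -0.2911  0.1272] w 0.364 F [ 0.4  0.8 -1.3] q6 1.01
tilt turn (tool axes): [0.     0.0278 0.0147]
jaw deg -87.36
shift cm now axes [ 4.66  0.94 -1.67]
turn about tool x (rad): -0.008  after-turn axes shift [ 4.66  0.95 -1.66]
```

View pics/w14.png

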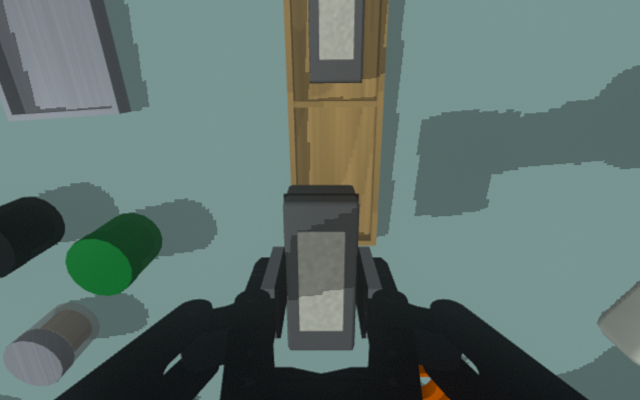

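{"method": "arm_command", "body": {"series": [[[0, 0.015, 0.008, 0, 0.5, -0.8, 0], [0, 0.013, 0.007, 1, 0.4, -0.7, 0], [0, 0, 0, 1.5, 0.1, -0.1, 0], [0, 0, 0, 1.5, 0, 0, 0], [0, 0, 0, 0.5, 0, 0, 0], [0, 0, 0, 0, 0, 0, 0], [0, 0, 0, 0, 0, 0, 0]]]}}

```text
time: 25.3
tool_pos: [0.5801, -0.2945, 0.0789]
tcp_rot: [2.196, 0.058, -2.193]
wrist_force: [0.0, -0.5, -0.5]
width: 0.362
```

Run:
```python
from h import *
plan(.5793,-.2991,.04,93.1)
```

```text
t 25.3 pos [ 0.5801 -0.2945  0.0789] w 0.362 F [ 0.  -0.5 -0.5] q6 1.01
tilt turn (tool axes): [ 0.     -0.0012  0.0001]
jaw deg -86.97
shift cm now axes [3.89 0.46 0.11]
turn about tool x (rad): -0.0012  after-turn axes shift [3.89 0.46 0.11]
```

{"method": "arm_command", "body": {"series": [[[0, 0, 0, 0.5, 0.2, 0.1, 0], [0, 0, 0, 0.8, 0.2, 0, 0], [0, 0, 0, 0.8, 0.1, 0, 0], [0, 0, 0, 0.7, 0, 0, 0], [0, 0, 0, 0.5, 0, 0, 0], [0, 0, 0, 0.3, 0, 0, 0], [0, 0, 0, 0.1, 0, 0, 0], [0, 0, 0, 0, 0, 0, 0], [0, 0, 0, 0, 0, 0, 0]]]}}

```text
time: 26.2
tool_pos: [0.5803, -0.301, 0.0406]
tcp_rot: [2.198, 0.056, -2.191]
wrist_force: [1.0, 0.2, -0.2]
width: 0.365
```

Run:
```python
from h import *
plan(.5793,-.2991,.039,93.1);snap('wrist','w15')
```

```text
t 26.2 pos [ 0.5803 -0.301   0.0406] w 0.365 F [ 1.   0.2 -0.2] q6 1.0
tilt turn (tool axes): [-0.     -0.0032 -0.0013]
jaw deg -87.01
shift cm now axes [ 0.16 -0.2   0.09]
turn about tool x (rad): -0.0018  after-turn axes shift [ 0.16 -0.2   0.09]
```

View pics/w15.png

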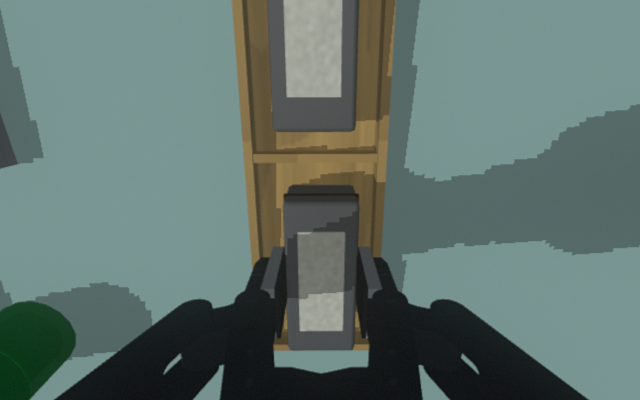

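{"method": "arm_command", "body": {"series": [[[0, 0, 0, 0.15, 0, 0, 0], [0, 0, 0, 0, 0, 0, 0.55], [0, 0, 0, 0, 0, 0, 0.6], [0, 0, 0, 0, 0, 0, 0.6], [0, 0, 0, -1, 0, 0, 0.6], [0, 0, 0, -3, 0, 0, 1], [0, 0, 0, -4.5, 0, 0, 1], [0, 0, 0, -4, 0, 0, 1], [0, 0, 0, 0, 0, 0, 1], [0, 0, 0, 0, 0, 0, 1]]]}}

```text
time: 27.25
tool_pos: [0.5798, -0.3007, 0.1717]
tcp_rot: [2.198, 0.056, -2.191]
wrist_force: [-0.1, -0.4, -0.5]
width: 0.999
```

Run:
```python
from h import *
snap('wrist','w16'); crop('w16',220,60,420,300,'w16c',2.5)
X=cloud('w16'); P=X[120:235,275:350].reshape(-1,3); P=P[(P[:,2]>.028)&(P[:,2]<.04)]
print(cv2.minAreaRect((P[:,:2]*1000).astype(np.float32)),np.median(P[:,2]))
plan(.4257,-.0708,.17,96.5)
```

```text
((577.3760375976562, -300.01806640625), (75.84304809570312, 32.04978561401367), 2.9830329418182373) 0.0325438367038452
t 27.3 pos [ 0.5805 -0.3011  0.1724] w 0.995 F [-0.1 -0.5  1.6] q6 1.0
tilt turn (tool axes): [-0.     -0.0046 -0.0022]
jaw deg -86.99
shift cm now axes [  0.12 -23.81  14.25]
turn about tool x (rad): -0.061  after-turn axes shift [  0.12 -24.63  12.78]
```

View pics/w16c.png

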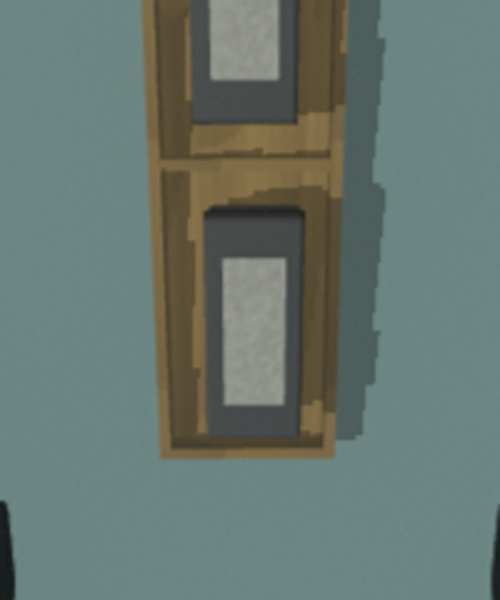

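{"method": "arm_command", "body": {"series": [[[-0.061, -0.004, -0.002, 0, -3, 1.5, 1], [0, 0, 0, 0, -4.1, 2.1, 1], [0, 0, 0, 0, -4.1, 2.1, 1], [0, 0, 0, 0, -4.1, 2.1, 1], [0, 0, 0, 0, -4.1, 2.1, 1], [0, 0, 0, 0, -3, 1.5, 1], [0, 0, 0, 0, -1.4, 0.8, 1], [0, 0, 0, 0, 0, 0, 1], [0, 0, 0, 0, 0, 0, 1]]]}}

```text
time: 28.2
tool_pos: [0.4231, -0.0703, 0.1615]
tcp_rot: [2.15, 0.128, -2.179]
wrist_force: [0.3, -0.8, -0.1]
width: 1.005
```

Run:
```python
from h import *
plan(.4257,-.0708,.10,96.5);snap('wrist','w17')
```

```text
t 28.2 pos [ 0.4231 -0.0703  0.1615] w 1.005 F [ 0.3 -0.8 -0.1] q6 1.23
tilt turn (tool axes): [-0.      0.0131  0.0049]
jaw deg -83.46
shift cm now axes [ 6.14  0.11 -0.34]
turn about tool x (rad): 0.0007  after-turn axes shift [ 6.14  0.11 -0.34]
```

View pics/w17.png

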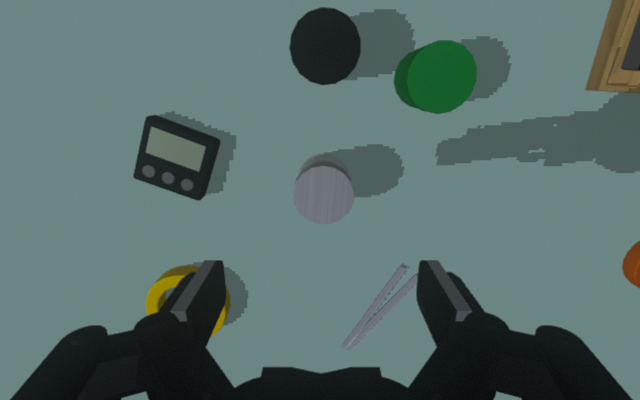

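{"method": "arm_command", "body": {"series": [[[0, 0.013, 0.005, 1.5, 0.1, -0.2, 1], [0, 0, 0, 2.5, 0, -0.1, 1], [0, 0, 0, 2.5, 0, 0, 1], [0, 0, 0, 2.2, 0, 0, 1], [0, 0, 0, 1.2, 0, 0, 1], [0, 0, 0, 0.6, 0, 0, 1], [0, 0, 0, 0.3, 0, 0, 1], [0, 0, 0, 0, 0, 0, 1], [0, 0, 0, 0, 0, 0, 1]]]}}

```text
time: 29.15
tool_pos: [0.4384, -0.0815, 0.0524]
tcp_rot: [2.176, 0.107, -2.155]
wrist_force: [0.1, -0.3, 0.2]
width: 0.999
```

Run:
```python
from h import *
plan(.4257,-.0708,.043,96.5)
```

```text
t 29.15 pos [ 0.4384 -0.0815  0.0524] w 0.999 F [ 0.1 -0.3  0.2] q6 1.23
tilt turn (tool axes): [ 0.     -0.0095 -0.0058]
jaw deg -84.04
shift cm now axes [ 0.92 -1.2   1.16]
turn about tool x (rad): -0.0095  after-turn axes shift [ 0.92 -1.21  1.15]
```

{"method": "arm_command", "body": {"series": [[[-0.009, -0.009, -0.006, 0.2, -0.5, 0.5, 1], [0, 0, 0, 0.3, -0.4, 0.4, 1], [0, 0, 0, 0.2, -0.2, 0.2, 1], [0, 0, 0, 0, 0, 0, 1], [0, 0, 0, 0, 0, 0, 1]]]}}

```text
time: 29.65
tool_pos: [0.4267, -0.071, 0.0468]
tcp_rot: [2.166, 0.123, -2.158]
wrist_force: [0.2, 0.4, -0.1]
width: 1.003
```

Run:
```python
from h import *
plan(.4257,-.0708,.043,96.5)
```

```text
t 29.65 pos [ 0.4267 -0.071   0.0468] w 1.003 F [ 0.2  0.4 -0.1] q6 1.23
tilt turn (tool axes): [-0.     -0.0036 -0.0007]
jaw deg -83.44
shift cm now axes [ 0.38 -0.03  0.1 ]
turn about tool x (rad): 0.001  after-turn axes shift [ 0.38 -0.03  0.1 ]
```

{"method": "arm_command", "body": {"series": [[[0, 0, 0, 0.2, 0, 0.1, 0], [0, 0, 0, 0, 0, 0, 0], [0, 0, 0, 0, 0, 0, 0], [0, 0, 0, 0, 0, 0, 0], [0, 0, 0, 0, 0, 0, 0], [0, 0, 0, 0, 0, 0, 0], [0, 0, 0, 0, 0, 0, 0], [0, 0, 0, 0, 0, 0, 0], [0, 0, 0, -0.5, 0, 0, 0], [0, 0, 0, -2, 0, 0, 0]]], "newtons": 50}}

```text
time: 30.65
tool_pos: [0.4233, -0.0706, 0.0683]
tcp_rot: [2.161, 0.125, -2.165]
wrist_force: [0.3, 1.0, -1.1]
width: 0.519
```

{"method": "arm_command", "body": {"series": [[[0, 0, 0, -3, 0, 0, 0], [0, 0, 0, -4, 0, 0, 0], [0, 0, 0, -3, 0, 0, 0], [0, 0, 0, 0, 0, 0, 0], [0, 0, 0, 0, 0, 0, 0]]]}}

```text
time: 31.15
tool_pos: [0.4234, -0.0709, 0.174]
tcp_rot: [2.163, 0.124, -2.162]
wrist_force: [-0.7, 0.4, -0.7]
width: 0.519
```

Run:
```python
from h import *
plan(.6539,-.1071,.15,96.5); snap('wrist','w18')
```

```text
t 31.15 pos [ 0.4234 -0.0709  0.174 ] w 0.519 F [-0.7  0.4 -0.7] q6 1.23
tilt turn (tool axes): [ 0.     -0.0001  0.0002]
jaw deg -83.44
shift cm now axes [  2.4    6.23 -22.49]
turn about tool x (rad): 0.001  after-turn axes shift [  2.4    6.21 -22.49]
```

View pics/w18.png

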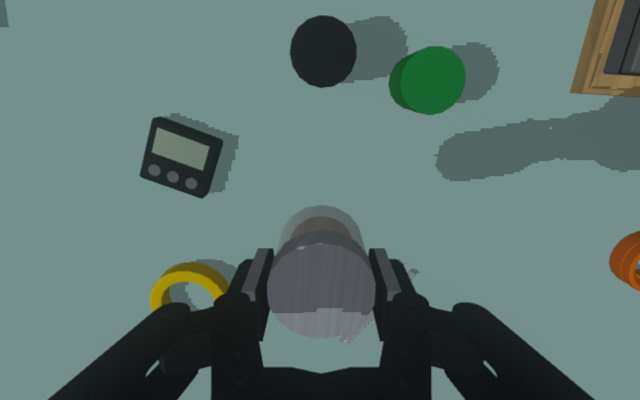

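{"method": "arm_command", "body": {"series": [[[0, 0, 0, 0, 0.8, -3, 0], [0, 0, 0, 0, 1.1, -4, 0], [0, 0, 0, 0, 1.1, -4, 0], [0, 0, 0, 0, 1.1, -4, 0], [0, 0, 0, 0, 1, -3.5, 0], [0, 0, 0, 0.3, 0.8, -2.5, 0], [0, 0, 0, 0.3, 0.3, -1.2, 0], [0, 0, 0, 0, 0, 0, 0], [0, 0, 0, 0, 0, 0, 0]]]}}

```text
time: 32.1
tool_pos: [0.6477, -0.1062, 0.1431]
tcp_rot: [2.133, 0.133, -2.199]
wrist_force: [0.2, 0.1, -0.6]
width: 0.52
```

Run:
```python
from h import *
X=cloud('w18'); 
print(np.histogram(X[240:330,280:365,2],bins=np.arange(.14,.2,.002)))
plan(.6539,-.1071,.08,96.5); snap('wrist','w19')
```

```text
(array([   0,    1,    0,    0,    1,    6,    8,   12,   16,   16,   16,
          7,   34,   51,   63,   83,  131,  429, 6444,  196,    0,    0,
          0,    0,    0,    0,    0,    0,    0]), array([0.14 , 0.142, 0.144, 0.146, 0.148, 0.15 , 0.152, 0.154, 0.156,
       0.158, 0.16 , 0.162, 0.164, 0.166, 0.168, 0.17 , 0.172, 0.174,
       0.176, 0.178, 0.18 , 0.182, 0.184, 0.186, 0.188, 0.19 , 0.192,
       0.194, 0.196, 0.198]))
t 32.1 pos [ 0.6477 -0.1062  0.1431] w 0.52 F [ 0.2  0.1 -0.6] q6 1.26
tilt turn (tool axes): [0.     0.0302 0.0098]
jaw deg -83.46
shift cm now axes [ 6.28  0.22 -0.8 ]
turn about tool x (rad): 0.0007  after-turn axes shift [ 6.28  0.22 -0.8 ]
```

View pics/w19.png

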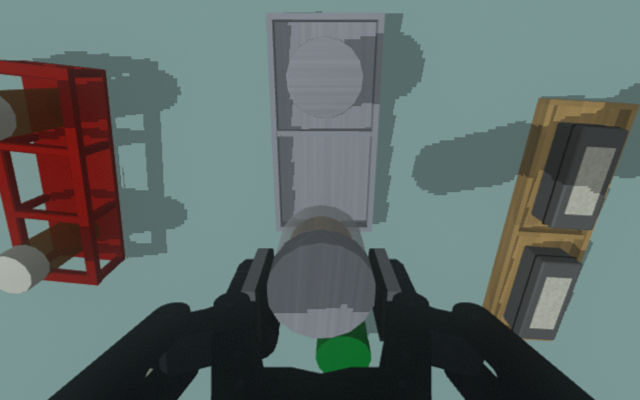

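{"method": "arm_command", "body": {"series": [[[0, 0.015, 0.005, 0.5, 0.1, -0.3, 0], [0, 0.015, 0.005, 1.4, 0.1, -0.3, 0], [0, 0, 0, 1.8, 0, 0, 0], [0, 0, 0, 1.5, 0, 0, 0], [0, 0, 0, 0.8, 0, 0, 0], [0, 0, 0, 0, 0, 0, 0], [0, 0, 0, 0, 0, 0, 0]]]}}

```text
time: 32.85
tool_pos: [0.6489, -0.1066, 0.0805]
tcp_rot: [2.164, 0.123, -2.16]
wrist_force: [0.6, -0.8, -0.6]
width: 0.521
```

Run:
```python
from h import *
plan(.6539,-.1071,.05,96.5)
```

```text
t 32.85 pos [ 0.6489 -0.1066  0.0805] w 0.521 F [ 0.6 -0.8 -0.6] q6 1.26
tilt turn (tool axes): [-0.     -0.0018 -0.0009]
jaw deg -83.45
shift cm now axes [ 3.05  0.1  -0.49]
turn about tool x (rad): 0.0008  after-turn axes shift [ 3.05  0.1  -0.49]
```

{"method": "arm_command", "body": {"series": [[[0, 0, 0, 0.5, 0.1, -0.2, 0], [0, 0, 0, 0.8, 0, -0.2, 0], [0, 0, 0, 0.8, 0, 0, 0], [0, 0, 0, 0.5, 0, 0, 0], [0, 0, 0, 0.2, 0, 0, 0], [0, 0, 0, 0, 0, 0, 0], [0, 0, 0, 0, 0, 0, 0]]]}}

```text
time: 33.55
tool_pos: [0.6553, -0.1076, 0.052]
tcp_rot: [2.168, 0.122, -2.156]
wrist_force: [0.5, -0.5, -1.7]
width: 0.519
```

Run:
```python
from h import *
plan(.6539,-.1071,.049,96.5); snap('wrist','w20')
```

```text
t 33.55 pos [ 0.6553 -0.1076  0.052 ] w 0.519 F [ 0.5 -0.5 -1.7] q6 1.26
tilt turn (tool axes): [-0.     -0.0052 -0.002 ]
jaw deg -83.45
shift cm now axes [ 0.3  -0.07  0.13]
turn about tool x (rad): 0.0008  after-turn axes shift [ 0.3  -0.07  0.13]
```

View pics/w20.png

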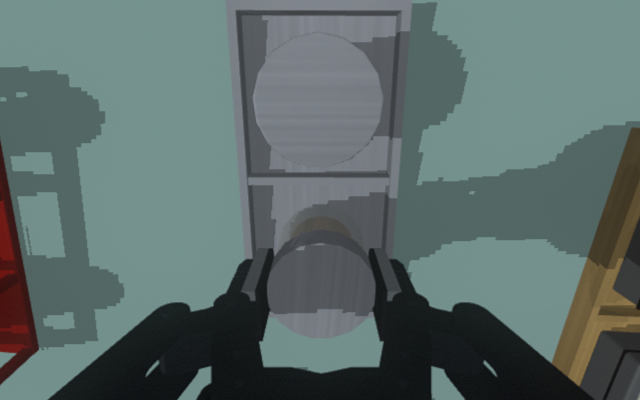

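Over the bay. Lower the last 3 mm.

{"method": "arm_command", "body": {"series": [[[0, -0.005, -0.002, 0.15, 0, 0, 0], [0, 0, 0, 0.1, 0, 0, 0], [0, 0, 0, 0.1, 0, 0, 0], [0, 0, 0, 0, 0, 0, 0]]]}}

```text
time: 34.0
tool_pos: [0.656, -0.1078, 0.0496]
tcp_rot: [2.164, 0.123, -2.161]
wrist_force: [-0.3, 0.5, -1.8]
width: 0.516
```

{"method": "arm_command", "body": {"series": [[[0, 0, 0, 0.1, 0, 0, 0], [0, 0, 0, 0, 0, 0, 0.7], [0, 0, 0, 0, 0, 0, 0.75], [0, 0, 0, 0, 0, 0, 0.75], [0, 0, 0, -1, 0, 0, 0.75], [0, 0, 0, -3, 0, 0, 1], [0, 0, 0, -4.5, 0, 0, 1], [0, 0, 0, -4, 0, 0, 1], [0, 0, 0, 0, 0, 0, 1], [0, 0, 0, 0, 0, 0, 1]]]}}

```text
time: 35.0
tool_pos: [0.6553, -0.1076, 0.1802]
tcp_rot: [2.163, 0.124, -2.162]
wrist_force: [-0.3, -1.1, -0.8]
width: 1.0
```

Run:
```python
from h import *
snap('wrist','w21'); crop('w21',200,20,440,280,'w21c',2.2)
topdisc('w21',(275,130,375,260),.046,.058)
plan(.4076,.3095,.2,91)
```

```text
2590 centre [ 655.1 -106.4] r 23.0 tilt/plane [-0.0155 -0.0032  0.0522]
t 35.05 pos [ 0.6561 -0.1078  0.1809] w 1.003 F [ 1.2 -0.9  0.5] q6 1.26
tilt turn (tool axes): [-0.     -0.0022 -0.0006]
jaw deg -83.45
shift cm now axes [ -1.98 -44.29  19.92]
turn about tool x (rad): 0.0968  after-turn axes shift [ -1.99 -42.15  24.11]
```

View pics/w21c.png

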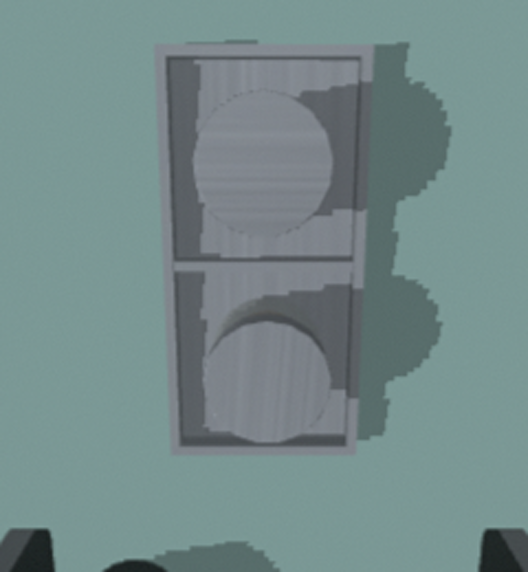

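{"method": "arm_command", "body": {"series": [[[0.097, 0, 0, 0, 0, 0, 1], [0, 0, 0, -0.5, -3, 1.7, 1], [0, 0, 0, 0, -4.2, 2.4, 1], [0, 0, 0, 0, -4.2, 2.4, 1], [0, 0, 0, 0, -4.2, 2.4, 1], [0, 0, 0, 0, -4.2, 2.4, 1], [0, 0, 0, 0, -4.2, 2.4, 1], [0, 0, 0, 0, -4.2, 2.4, 1], [0, 0, 0, 0, -4.2, 2.4, 1], [0, 0, 0, 0, -4.2, 2.4, 1]]]}}

```text
time: 36.05
tool_pos: [0.4324, 0.2595, 0.173]
tcp_rot: [2.202, -0.003, -2.235]
wrist_force: [-0.2, 0.5, -0.1]
width: 0.997
```

Run:
```python
from h import *
plan(.4076,.3095,.18,91)
```

```text
t 36.05 pos [0.4324 0.2595 0.173 ] w 0.997 F [-0.2  0.5 -0.1] q6 2.06
tilt turn (tool axes): [ 0.      0.0149 -0.0041]
jaw deg -89.94
shift cm now axes [-0.68 -5.    2.49]
turn about tool x (rad): -0.0164  after-turn axes shift [-0.68 -5.04  2.4 ]
```

{"method": "arm_command", "body": {"series": [[[-0.016, 0.015, -0.004, 0, -1.7, 0.9, 1], [0, 0, 0, 0, -1.2, 0.5, 1], [0, 0, 0, 0, -0.5, 0.2, 1], [0, 0, 0, 0, 0, 0, 1], [0, 0, 0, 0, 0, 0, 1]]]}}

```text
time: 36.55
tool_pos: [0.4079, 0.297, 0.1671]
tcp_rot: [2.195, 0.024, -2.216]
wrist_force: [0.1, -0.0, 0.5]
width: 1.001
```

Run:
```python
from h import *
plan(.4076,.3095,.12,91); snap('wrist','w22')
```

```text
t 36.55 pos [0.4079 0.297  0.1671] w 1.001 F [ 0.1 -0.   0.5] q6 2.12
tilt turn (tool axes): [-0.      0.0095 -0.0044]
jaw deg -88.48
shift cm now axes [ 4.7  -1.27 -0.05]
turn about tool x (rad): 0.0091  after-turn axes shift [ 4.7  -1.27 -0.03]
```

View pics/w22.png

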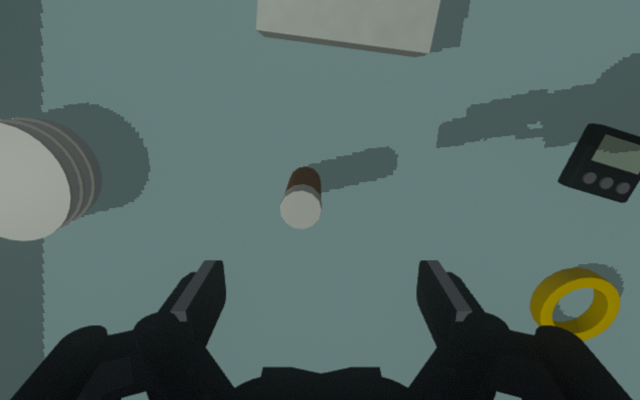

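{"method": "arm_command", "body": {"series": [[[0.009, 0.009, -0.004, 0.3, -0.6, 0, 1], [0, 0, 0, 1, -0.5, 0, 1], [0, 0, 0, 1.3, -0.2, 0, 1], [0, 0, 0, 1.2, 0, 0, 1], [0, 0, 0, 0.5, 0, 0, 1], [0, 0, 0, 0, 0, 0, 1], [0, 0, 0, 0, 0, 0, 1]]]}}

```text
time: 37.3
tool_pos: [0.4085, 0.308, 0.1184]
tcp_rot: [2.212, 0.01, -2.217]
wrist_force: [0.4, 0.5, -0.3]
width: 1.003
```

Run:
```python
from h import *
topdisc('w22',(270,175,335,240),.066,.08,100)
plan(.4076,.3095,.0665,91)
```

```text
1232 centre [405.5 311.9] r 14.5 tilt/plane [ 0.002  -0.0005  0.0723]
t 37.3 pos [0.4085 0.308  0.1184] w 1.003 F [ 0.4  0.5 -0.3] q6 2.16
tilt turn (tool axes): [ 0.      0.0022 -0.0023]
jaw deg -89.33
shift cm now axes [ 5.19 -0.16  0.08]
turn about tool x (rad): -0.0057  after-turn axes shift [ 5.19 -0.16  0.08]
```

{"method": "arm_command", "body": {"series": [[[0, 0.002, -0.002, 0.6, -0.2, 0.1, 1], [0, 0, 0, 1, -0.1, 0.1, 1], [0, 0, 0, 1.1, 0, 0, 1], [0, 0, 0, 1, 0, 0, 1], [0, 0, 0, 0.7, 0, 0, 1], [0, 0, 0, 0.4, 0, 0, 1], [0, 0, 0, 0, 0, 0, 1], [0, 0, 0, 0, 0, 0, 1]]]}}

```text
time: 38.1
tool_pos: [0.4064, 0.3114, 0.0663]
tcp_rot: [2.216, 0.013, -2.215]
wrist_force: [0.5, 0.7, 0.0]
width: 1.001
```

Run:
```python
from h import *
plan(.4066,.3107,.0665,91)
```

```text
t 38.1 pos [0.4064 0.3114 0.0663] w 1.001 F [0.5 0.7 0. ] q6 2.16
tilt turn (tool axes): [ 0.     -0.0004  0.0002]
jaw deg -89.32
shift cm now axes [-0.02  0.07 -0.02]
turn about tool x (rad): -0.0056  after-turn axes shift [-0.02  0.07 -0.02]
```

{"method": "arm_command", "body": {"series": [[[0, 0, 0, 0, 0, 0, 0], [0, 0, 0, 0, 0, 0, 0], [0, 0, 0, 0, 0, 0, 0], [0, 0, 0, 0, 0, 0, 0], [0, 0, 0, 0, 0, 0, 0], [0, 0, 0, 0, 0, 0, 0], [0, 0, 0, 0, 0, 0, 0], [0, 0, 0, 0, 0, 0, 0], [0, 0, 0, -0.5, 0, 0, 0], [0, 0, 0, -2, 0, 0, 0]]], "newtons": 40}}

```text
time: 39.1
tool_pos: [0.4051, 0.3104, 0.0907]
tcp_rot: [2.212, 0.011, -2.217]
wrist_force: [0.2, -0.1, -0.9]
width: 0.324
```

{"method": "arm_command", "body": {"series": [[[0, 0, 0, -3.5, 0, 0, 0], [0, 0, 0, -4.5, 0, 0, 0], [0, 0, 0, -4, 0, 0, 0], [0, 0, 0, -2, 0, 0, 0], [0, 0, 0, 0, 0, 0, 0], [0, 0, 0, 0, 0, 0, 0]]]}}

```text
time: 39.7
tool_pos: [0.4055, 0.3107, 0.239]
tcp_rot: [2.215, 0.013, -2.216]
wrist_force: [0.1, 0.6, -0.5]
width: 0.324
```

Run:
```python
from h import *
plan(.638,.0915,.21,91); snap('wrist','w23')
X=cloud('w23'); print(np.histogram(X[240:330,280:365,2],bins=np.arange(.17,.24,.002)))
```

```text
t 39.7 pos [0.4055 0.3107 0.239 ] w 0.324 F [ 0.1  0.6 -0.5] q6 2.16
tilt turn (tool axes): [ 0.      0.0002 -0.0001]
jaw deg -89.33
shift cm now axes [  2.9   22.2  -22.99]
turn about tool x (rad): -0.0057  after-turn axes shift [  2.9   22.33 -22.86]
(array([  0,   0,   0,   0,   0,   0,   0,   0,   0,   0,   1,   0,   1,
         0,   3,   7,   5,   6,  19,  14,  28,  34,  47,  62, 112, 154,
       156, 180, 133, 164, 182, 202, 203, 202]), array([0.17 , 0.172, 0.174, 0.176, 0.178, 0.18 , 0.182, 0.184, 0.186,
       0.188, 0.19 , 0.192, 0.194, 0.196, 0.198, 0.2  , 0.202, 0.204,
       0.206, 0.208, 0.21 , 0.212, 0.214, 0.216, 0.218, 0.22 , 0.222,
       0.224, 0.226, 0.228, 0.23 , 0.232, 0.234, 0.236, 0.238]))
```

View pics/w23.png

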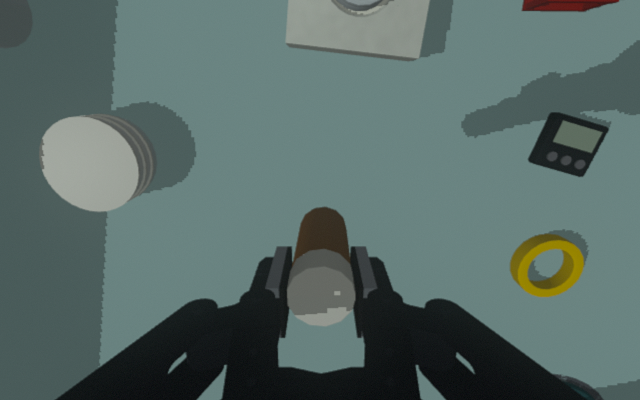

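{"method": "arm_command", "body": {"series": [[[0, 0, 0, 0.3, 2.2, -2.3, 0], [0, 0, 0, 0.3, 3, -3.1, 0], [0, 0, 0, 0.3, 3.1, -3.2, 0], [0, 0, 0, 0.3, 3.1, -3.2, 0], [0, 0, 0, 0.3, 3.1, -3.2, 0], [0, 0, 0, 0.3, 3, -3, 0], [0, 0, 0, 0.3, 2.2, -2.3, 0], [0, 0, 0, 0, 1.2, -1.2, 0], [0, 0, 0, 0, 0, 0, 0], [0, 0, 0, 0, 0, 0, 0]]]}}

```text
time: 40.75
tool_pos: [0.6187, 0.0953, 0.1911]
tcp_rot: [2.171, 0.01, -2.25]
wrist_force: [0.4, -0.4, -0.8]
width: 0.322
```

Run:
```python
from h import *
plan(.638,.0915,.17,91); snap('wrist','w24')
```

```text
t 40.75 pos [0.6187 0.0953 0.1911] w 0.322 F [ 0.4 -0.4 -0.8] q6 1.67
tilt turn (tool axes): [-0.      0.0358 -0.0056]
jaw deg -89.12
shift cm now axes [ 2.04  0.4  -2.  ]
turn about tool x (rad): -0.0021  after-turn axes shift [ 2.04  0.4  -2.  ]
```

View pics/w24.png

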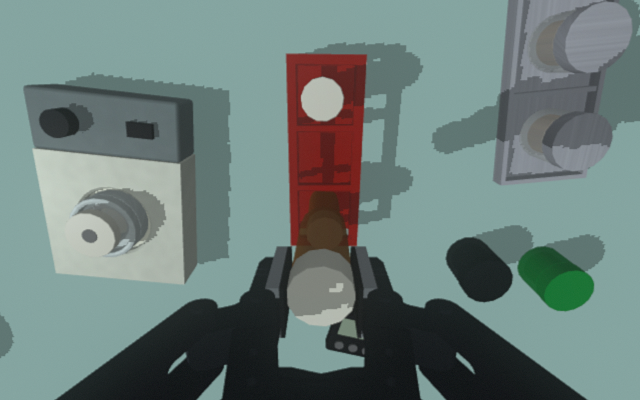

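{"method": "arm_command", "body": {"series": [[[0, 0.018, -0.003, 0.3, 0.2, -1, 0], [0, 0.018, -0.003, 0.5, 0.2, -0.7, 0], [0, 0, 0, 0.4, 0, -0.3, 0], [0, 0, 0, 0.3, 0, 0, 0], [0, 0, 0, 0, 0, 0, 0], [0, 0, 0, 0, 0, 0, 0]]]}}

```text
time: 41.4
tool_pos: [0.6374, 0.096, 0.175]
tcp_rot: [2.215, 0.026, -2.208]
wrist_force: [0.8, 0.4, 0.2]
width: 0.325
```

Run:
```python
from h import *
plan(.638,.0915,.12,91)
```

```text
t 41.4 pos [0.6374 0.096  0.175 ] w 0.325 F [0.8 0.4 0.2] q6 1.66
tilt turn (tool axes): [-0.     -0.0034  0.0017]
jaw deg -88.77
shift cm now axes [ 5.5   0.46 -0.03]
turn about tool x (rad): 0.004  after-turn axes shift [ 5.5   0.46 -0.03]
```

{"method": "arm_command", "body": {"series": [[[0, -0.003, 0.002, 0.3, 0.2, 0, 0], [0, 0, 0, 0.6, 0.2, 0, 0], [0, 0, 0, 0.8, 0.1, 0, 0], [0, 0, 0, 0.8, 0, 0, 0], [0, 0, 0, 0.8, 0, 0, 0], [0, 0, 0, 0.8, 0, 0, 0], [0, 0, 0, 0.5, 0, 0, 0], [0, 0, 0, 0, 0, 0, 0], [0, 0, 0, 0, 0, 0, 0]]]}}

```text
time: 42.3
tool_pos: [0.6367, 0.0903, 0.1238]
tcp_rot: [2.208, 0.023, -2.212]
wrist_force: [-0.5, 0.3, -0.8]
width: 0.326
```

Run:
```python
from h import *
plan(.638,.0915,.073,91); snap('wrist','w25')
```

```text
t 42.3 pos [0.6367 0.0903 0.1238] w 0.326 F [-0.5  0.3 -0.8] q6 1.65
tilt turn (tool axes): [-0.      0.0018 -0.0006]
jaw deg -88.79
shift cm now axes [ 5.08 -0.12 -0.14]
turn about tool x (rad): 0.0037  after-turn axes shift [ 5.08 -0.12 -0.14]
```

View pics/w25.png

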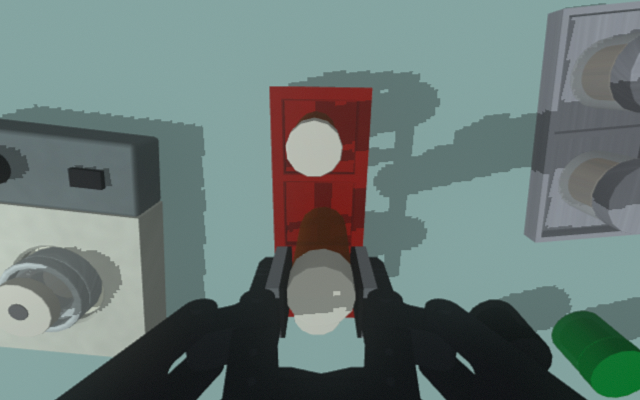

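{"method": "arm_command", "body": {"series": [[[0, 0, 0, 0.3, -0.1, -0.1, 0], [0, 0, 0, 0.6, 0, 0, 0], [0, 0, 0, 0.7, 0, 0, 0], [0, 0, 0, 0.7, 0, 0, 0], [0, 0, 0, 0.7, 0, 0, 0], [0, 0, 0, 0.6, 0, 0, 0], [0, 0, 0, 0.5, 0, 0, 0], [0, 0, 0, 0.2, 0, 0, 0], [0, 0, 0, 0, 0, 0, 0], [0, 0, 0, 0, 0, 0, 0]]]}}

```text
time: 43.35
tool_pos: [0.6381, 0.0915, 0.0775]
tcp_rot: [2.209, 0.023, -2.211]
wrist_force: [-0.1, -0.6, -0.4]
width: 0.325
```

Run:
```python
from h import *
plan(.638,.0915,.0725,91)
```

```text
t 43.35 pos [0.6381 0.0915 0.0775] w 0.325 F [-0.1 -0.6 -0.4] q6 1.65
tilt turn (tool axes): [ 0.      0.0009 -0.0005]
jaw deg -88.77
shift cm now axes [0.5  0.   0.01]
turn about tool x (rad): 0.0039  after-turn axes shift [0.5  0.   0.01]
```

{"method": "arm_command", "body": {"series": [[[0, 0, 0, 0.2, 0, 0, 0], [0, 0, 0, 0.2, 0, 0, 0], [0, 0, 0, 0.1, 0, 0, 0], [0, 0, 0, 0, 0, 0, 0]]]}}

```text
time: 43.75
tool_pos: [0.6389, 0.0916, 0.0732]
tcp_rot: [2.212, 0.023, -2.209]
wrist_force: [0.0, -0.2, -0.3]
width: 0.325
```

{"method": "arm_command", "body": {"series": [[[0, 0, 0, 0.1, 0, 0, 0], [0, 0, 0, 0.1, 0, 0, 0], [0, 0, 0, 0, 0, 0, 0]]]}}

```text
time: 44.05
tool_pos: [0.6401, 0.0916, 0.0731]
tcp_rot: [2.214, 0.023, -2.207]
wrist_force: [0.4, -0.1, -0.9]
width: 0.322
```

{"method": "arm_command", "body": {"series": [[[0, 0, 0, 0.2, 0, -0.1, 0], [0, 0, 0, 0, 0, 0, 0]]]}}

```text
time: 44.25
tool_pos: [0.6424, 0.0917, 0.0733]
tcp_rot: [2.217, 0.023, -2.204]
wrist_force: [-1.3, 0.4, -0.4]
width: 0.32
```

Run:
```python
from h import *
plan(.638,.0915,.0715,91); snap('side','s2'); crop('s2',290,110,420,210,'s2c',5)
```

```text
t 44.25 pos [0.6424 0.0917 0.0733] w 0.32 F [-1.3  0.4 -0.4] q6 1.65
tilt turn (tool axes): [-0.     -0.0061 -0.0002]
jaw deg -88.77
shift cm now axes [0.18 0.01 0.44]
turn about tool x (rad): 0.004  after-turn axes shift [0.18 0.01 0.44]
```

View pics/s2c.png

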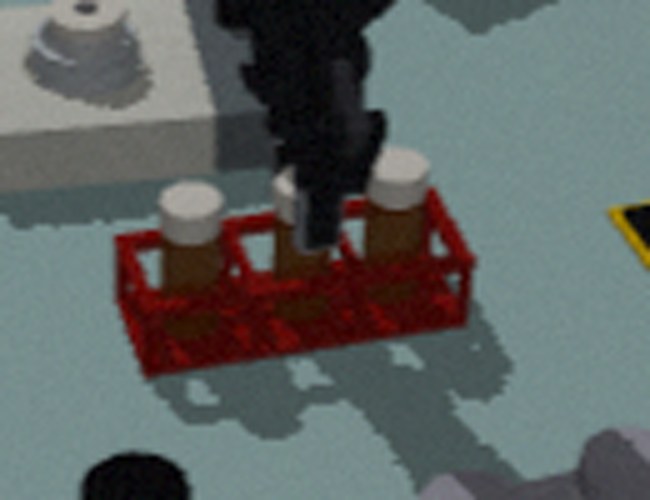

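{"method": "arm_command", "body": {"series": [[[0, -0.006, 0, -0.05, 0, 0.3, 0], [0, 0, 0, 0, 0, 0.1, 0], [0, 0, 0, 0, 0, 0, 0]]]}}

```text
time: 44.6
tool_pos: [0.6376, 0.0916, 0.0728]
tcp_rot: [2.209, 0.023, -2.212]
wrist_force: [0.4, -0.2, 1.4]
width: 0.322
```

{"method": "arm_command", "body": {"series": [[[0, 0, 0, 0, 0, 0, 0.5], [0, 0, 0, 0, 0, 0, 0.6], [0, 0, 0, 0, 0, 0, 0.6], [0, 0, 0, 0, 0, 0, 0.6]]]}}

```text
time: 45.0
tool_pos: [0.637, 0.0916, 0.072]
tcp_rot: [2.208, 0.023, -2.213]
wrist_force: [-0.2, 0.2, 0.9]
width: 0.599
```

Run:
```python
from h import *
plan(.638,.0915,.2,91); snap('wrist','w26'); crop('w26',220,140,420,340,'w26c',3)
```

```text
t 45.0 pos [0.637  0.0916 0.072 ] w 0.599 F [-0.2  0.2  0.9] q6 1.65
tilt turn (tool axes): [ 0.      0.0026 -0.0003]
jaw deg -88.77
shift cm now axes [-1.28e+01  1.00e-02 -7.00e-02]
turn about tool x (rad): 0.004  after-turn axes shift [-1.28e+01  1.00e-02 -7.00e-02]
```

View pics/w26c.png

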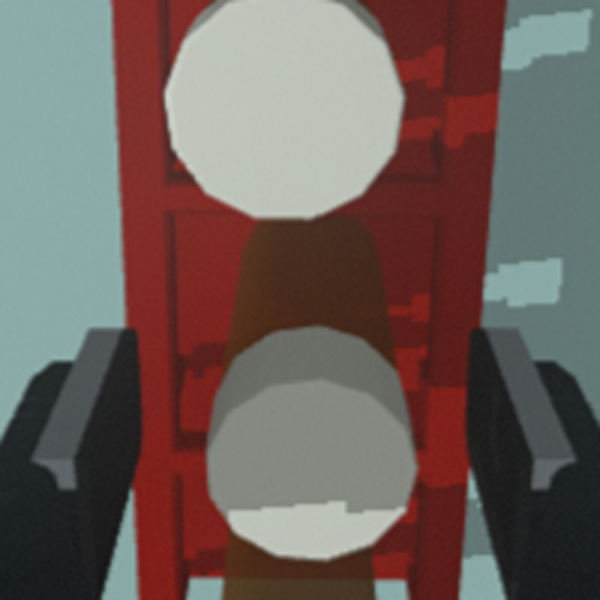

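The vial stands free between the open pads. Next I retreat upward and do a full check.

{"method": "arm_command", "body": {"series": [[[0, 0, 0, -1, 0, 0, 0.6], [0, 0, 0, -2, 0, 0, 0.6], [0, 0, 0, -3.5, 0, 0, 0.6], [0, 0, 0, -4, 0, 0, 0.6], [0, 0, 0, -4, 0, 0, 0.6], [0, 0, 0, -2, 0, 1, 0.6], [0, 0, 0, 0, 0, 4, 0.6], [0, 0, 0, 0, 0, 4.5, 0.6], [0, 0, 0, 0, 0, 4.5, 0.6], [0, 0, 0, 0, 0, 2, 0.6]]]}}

```text
time: 46.05
tool_pos: [0.4764, 0.0881, 0.2512]
tcp_rot: [2.217, 0.023, -2.206]
wrist_force: [-0.6, 0.3, 0.2]
width: 0.601
```

{"method": "arm_command", "body": {"series": [[[0, 0, 0, 0, 0, 0, 0.6], [0, 0, 0, 0, 0, 0, 0.6], [0, 0, 0, 0, 0, 0, 0.6]]]}}

```text
time: 46.35
tool_pos: [0.4753, 0.0882, 0.254]
tcp_rot: [2.222, 0.025, -2.2]
wrist_force: [-0.3, 0.1, 0.1]
width: 0.6
```

Run:
```python
from h import *
plan(.638,.0915,.2,91); snap('wrist','w27'); snap('side','s3'); snap('top','t3')
a=cv2.imread('pics/w27.png'); b=cv2.imread('pics/s3.png')[80:340,180:500]
cv2.imwrite('pics/f1.png',np.vstack([cv2.resize(a,(448,280)),cv2.resize(b,(448,300))]))
```

```text
t 46.35 pos [0.4753 0.0882 0.254 ] w 0.6 F [-0.3  0.1  0.1] q6 1.68
tilt turn (tool axes): [-0.     -0.0099  0.0011]
jaw deg -88.79
shift cm now axes [  5.56   0.02 -16.22]
turn about tool x (rad): 0.0036  after-turn axes shift [  5.56  -0.04 -16.22]
```

View pics/f1.png

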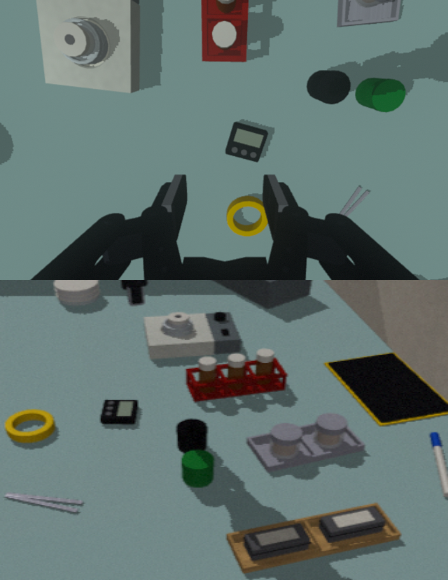

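View pics/t3.png

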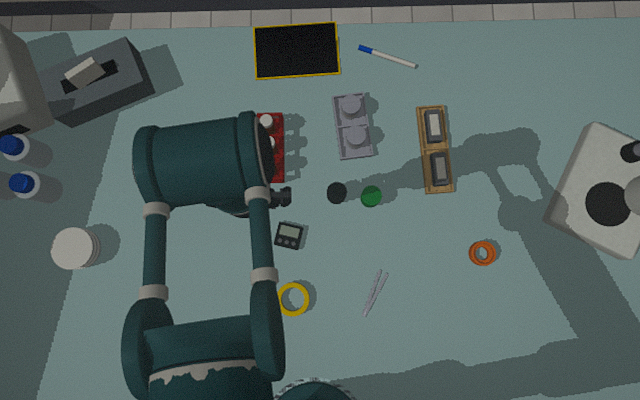

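Run:
```python
from h import *
crop('s3',270,90,500,320,'s3c',3)
X=cloud('s3')
# caps: top disc heights
m=(X[...,2]>.070)&(X[...,2]<.09)
for n,(x,y) in dict(near=(.5875,.0905),mid=(.638,.0915),far=(.687,.094)).items():
    P=X[m&(np.hypot(X[...,0]-x,X[...,1]-y)<.022)]; P=P[P[:,2]>np.percentile(P[:,2],60)-.002]
    print(n,len(P),cv2.minEnclosingCircle((P[:,:2]*1000).astype(np.float32)),np.median(P[:,2]))
m=(X[...,2]>.06)&(X[...,2]<.075)
P=X[m&(np.hypot(X[...,0]-.577,X[...,1]-.28)<.03)]; print('dish',len(P),cv2.minEnclosingCircle((P[:,:2]*1000).astype(np.float32)),np.median(P[:,2]))
m=(X[...,2]>.047)&(X[...,2]<.056)
for x,y in [(.729,-.0985),(.655,-.107)]:
    P=X[m&(np.hypot(X[...,0]-x,X[...,1]-y)<.03)]; print('jar',len(P),P.mean(0))
m=(X[...,2]>.029)&(X[...,2]<.036)
for x,y in [(.6823,-.2928),(.579,-.299)]:
    P=X[m&(np.hypot(X[...,0]-x,X[...,1]-y)<.045)]; print('box',len(P),P.mean(0))
```

```text
near 81 ((586.4745483398438, 90.71202850341797), 16.032779693603516) 0.07593383192883951
mid 74 ((636.2745971679688, 88.8582534790039), 14.90403938293457) 0.07626765957894743
far 71 ((686.87646484375, 92.34839630126953), 14.651829719543457) 0.07600434692700231
dish 122 ((578.2521362304688, 276.9183349609375), 20.571388244628906) 0.06574426818353973
jar 285 [ 0.72814976 -0.10115031  0.05094499]
jar 308 [ 0.65446727 -0.11082651  0.05121673]
box 634 [ 0.68068072 -0.29526408  0.03173076]
box 701 [ 0.57717799 -0.30363901  0.03181623]
```

View pics/s3c.png

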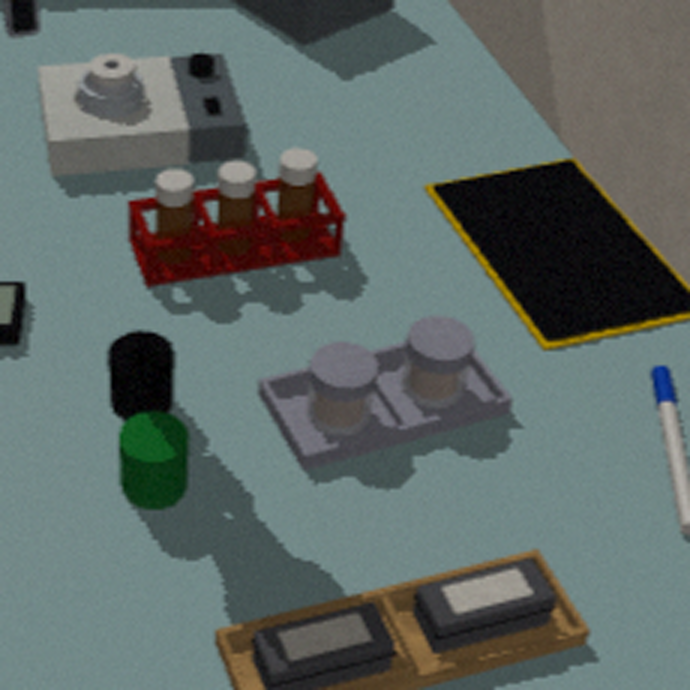

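All placed heights match the fixed twins. Handing in.

```bash
python3 -c "
from h import *
print(bot.finish_job())"
```

```text
the job is handed in; nothing more can be done
None
```

I did all five jobs and handed the job in at about 46.5 s. The order was ring, dish, slide box, jar, vial. The black and green jars and the orange ring were not touched.

My last camera checks, with the gripper clear of everything:

| Item | Check | Nominal | Offset from centre |
|---|---|---|---|
| Ring | top at 51.8–52.0 mm | 52 mm | about 1 mm from the hole |
| Dish | top at 67.3 mm (wrist camera), 65.7 mm (side camera) | 67 mm | about 1.4 mm from the ring |
| Slide box | top at 31.8 mm; fixed box read 31.7 mm | 32 mm | about 2 mm |
| Jar | top at 51.2 mm; fixed jar read 50.9 mm | 52 mm | about 1–4 mm |
| Vial | top at 76.3 mm; fixed vials read 75.9 and 76.0 mm | 77 mm | about 3 mm |

- **Disagreements:** the side camera reads about 1 mm low at the dish and at the fixed vials and jar. Its sideways positions differ from the top and wrist cameras by 2–4 mm. Both are well inside the limits.
- **Vial placing:** during the last millimetres of lowering, the tool drifted about 4 mm sideways and stopped going down. I moved it back before releasing, and the vial stood upright afterwards.

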